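Load the film roll and lock its collar

TASK

Load the film dispenser: lift the amber film roll out of its white cradle without letting it roll off or fall, lay its shaft gently in the dispenser's two V bearings, and then swing the red-handled lever over to turn the lock collar until the lever stands at the green locked mark. Let go and leave the other things on the bench where they are.

Things in the scene. Friction and masses are not known exactly. Their poses are not given: they have to be found in the camera images.
- roll: Rigid roll of amber film on a 16 mm steel shaft, about 0.5 kg. Film 50 mm in diameter, 124 mm long, midway on the 252 mm shaft; dark set collars (28 mm diameter, 8 mm wide) 78 mm either side of the middle. Origin at its very centre, y along the shaft; x and z turn as it rolls. Starts level in the cradle; either end may go at either bearing.
- cradle: Fixed white roll cradle on a 120 x 160 x 10 mm plywood base; origin under its centre, z up, y along the roll. Two shallow V saddles, 14 mm thick, 46 mm either side of the middle, carry the film; lips 44 mm high, 70 mm apart in x. The roll's axis lies 58.6 mm above the bench. Between the saddles both sides of the roll are free for fingers down to the base.
- dispenser: Fixed grey and aluminium film dispenser, base 135 x 270 x 12 mm; origin on the bench under the middle of the shaft line, z up, y along the shaft. Two bearing stands, 16 mm thick, at y = -96 and +96 mm, with round heads 76 mm in diameter about the shaft axis, 95 mm above the bench. Nothing between the stands rises above 50 mm. The lock collar is on the +y stand.
- seat (a point): Middle of the shaft line, 95 mm above the bench: the roll's centre once the shaft lies in both bearings. Axes as the dispenser's. Each stand has a 60 degree V notch, lined in white, open upwards; mouth 51 mm wide, 28 mm above the axis. The shaft's set collars go inside the stands with 6 mm of play along y each way.
- collar (a joint): Turn (rad) of the black lock collar about the shaft axis (dispenser +y), outside the +y stand. At 0 its slot points up to let the shaft in and its lever leans 50 degrees to -x, at the white mark; grows as the lever swings over the top to +x. At 1.745 the lever leans 50 degrees to +x, at the green mark: locked. No detent; stop at 2.05. Starts -0.1 to 0.15, open enough for the shaft.
- handle (a point): Centre of the red cylindrical handle on the collar's lever: 15 mm in diameter, 33 mm long, parallel to the shaft, pointing outwards (dispenser +y); 64 mm from the shaft axis, 140 mm from the dispenser's middle along +y. Its inner end joins the flat steel lever (12 x 5 mm). Light friction, about 2 N at the handle; it stays where it is left. Fingers can take it from above, closing across it.
- locked_mark (a point): Where the handle's centre is when the lever stands exactly at the middle of the green locked mark (fixed on the dispenser). The mark, painted on the rim of the bearing head, is 16 degrees wide.
- cubesat: Bystander: small cube satellite, 100 x 100 x 114 mm, red panels, aluminium corner rails. Origin at the centre of its underside.
- tape_dispenser: Bystander: black desk tape dispenser with an amber tape roll, 75 x 155 x 96 mm. Origin at the centre of its underside.
- bottle: Bystander: blue drinking bottle, 68 mm in diameter, 200 mm tall. Origin at the centre of its underside.
- driver: Bystander: screwdriver with an orange handle, lying on the bench. Origin on the underside.

How it is judged:
On the way:
1. the roll's shaft lies in both V bearings while the collar is still open (z of roll in the frame of seat between -0.003 and 0.003 m and x of roll in the frame of seat between -0.003 and 0.003 m and y of roll in the frame of seat between -0.009 and 0.009 m and angle between the y axis of roll and the y axis of dispenser, either way round below 0.035 rad and value of joint collar below 0.5 rad), for 0.2 s.
At the end, for the whole second after the job is handed in: The roll's shaft lies at rest in both V bearings (centre within 3 mm of the seat across the shaft and in height, within 9 mm along it, 2 degrees in line) and the collar's lever rests within 8 degrees of the locked mark (joint 1.605 to 1.885) (value of joint collar between 1.605 and 1.885 rad and z of roll in the frame of seat between -0.003 and 0.003 m and x of roll in the frame of seat between -0.003 and 0.003 m and y of roll in the frame of seat between -0.009 and 0.009 m and angle between the y axis of roll and the y axis of dispenser, either way round below 0.035 rad and linear speed of roll below 0.02 m/s and velocity of joint collar between -0.05 and 0.05 rad/s); the robot touches nothing.
It fails at once if the roll drops or rolls away on its own (faster than 0.4 m/s while not between the fingers) (linear speed of roll above 0.4 m/s and not (contact force between the fingers and roll above 0.05 N)).
It fails at once if the roll comes down on the bench (its centre below 40 mm) (height (world z) of roll below 0.04 m).
It fails at once if the roll is slammed or forced into the dispenser (over 80 N) (contact force between roll and dispenser above 80 N).
It fails at once if the satellite, tape dispenser, bottle or screwdriver is moved more than 25 mm (distance of any of cubesat, tape_dispenser, bottle, driver from where it was at the start of the episode above 0.025 m).
It also fails if it takes over 54 s, if anything falls off the work surface, if the arm or the gripper's body presses on something with over 40 N, if the wrist force passes 120 N, or if a joint passes its speed limit or range.

ROBOT

A 6-joint arm with a two-finger parallel gripper is mounted at the origin on the work surface. World frame = base frame: x ahead of the robot, y to its left, z up, the work surface at z = 0. Lengths are in m, angles in rad, forces in N, time in s.
With the tool pointing down it reaches from about 0.35 to 0.775 m from the base axis. Payload 5.5 kg.
Tool frame: the origin (TCP) lies on the centre line of the jaws, within the pads' length; the fingertips stand 8 mm ahead of it and the grasp point (between the pads) lies 11 mm behind it; z points along the fingers, y is the direction in which the jaws open and shut (so a half turn about z gives the same grasp; the last joint's range is limited). The gripper opens to 85 mm and grips with 20 to 120 N. Pads are 22 mm wide; open, the fingers measure 114 mm over their backs; the gripper's body (76 mm by 85 mm) begins 54 mm behind the grasp point. The pads swing forward as they close: fully open they stand 13 mm farther back than shut.
Start: joints at [1.011, 0.313, 0.046, 1.304, 0, 1.431], TCP at [0.234, 0.525, 0.219] pointing down, gripper open.
Joint ranges: [-2.76, 2.76], [-0.86, 1.69], [-1.03, 1.26], [-2.2, 2.34], [-1.47, 1.5], [-3.14, 3.14]. Speed limits (rad/s): [2.57, 2.57, 3.14, 3.14, 3.14, 3.14].

INTERFACE

Orientations are given as a unit quaternion [w, x, y, z].
In Python, from workcell import env gives the robot as it stands. The module is installed in compiled form; this text tells all that it offers.
- The arm moves only by the tool play_rows, never from a script. Its argument "steps" is a list of rows, each an object with "claw": the closure in counts, from 0 (fully open) to 255 (shut); "dp": the shift along the tool's x, y, z in m, a list of three; "angular": the turn, a rotation vector about the tool's x, y, z in degrees, a list of three. In form: [{"claw": claw, "dp": [dx, dy, dz], "angular": [wx, wy, wz]}, ...]. A call has exactly 8 rows; each row shifts and turns the commanded pose from where the row before left it, along the tool's axes as they then stand; what a row does not reach is not made up. A row lasts 1/12 s, in which the tool goes at most 41.7 mm and 7.16 degrees, less where a joint would pass 70% of its speed; a pose out of reach is approached as far as the arm can. A call is refused whole if a number of a shift passes 0.0417 or a number of a turn 7.16, either way. A call with a gripper value outside its range is refused whole. The fingers move at their own pace and stop on an object; "force" is the grip in N (left out, the last holds). Time passes only in rows, so rows that do not move let the fingers close, or fill a call up. It gives the time, the measured TCP pose, the force and the opening at its end, in the units of the state.
- env.get_state(): the state, without advancing time (a new reading comes with each control period).
- env.read_camera(name): name is "scene" or "top"; returns (picture, depth): 384x512x3 uint8, red, green, blue; 384x512 float32, m along the optical axis (not along the pixel's ray), 0 where there is no reading.
- env.calibration(name): a dict with "fx", "fy", "cx", "cy" (pixels), "world_from_camera" (4x4, takes a point from camera to world coordinates). Camera axes: x right, y down, z forward; pixel columns grow to the right and rows downward; lengths in m; the calibration is good to about 2 mm. A picture is of the moment at which its call begins. calibration takes no time and is no camera call.
- env.hand_in(): hands the job in, once; it reports no verdict.
The state is a dict: "clock": time; "joint_pos": joint angles; "qvel": joint speeds; "tau": joint torques, N m; "tcp_pos": TCP position; "orientation": TCP orientation; "wrist_force": force on the tool from outside, world axes, zero at the start; "ft_torque": the same for the moment, N m; "finger_gap": finger opening in m.
Only numpy, scipy, OpenCV 4.12 (cv2) and the standard library are available. Lean on these libraries where they do the work, as an engineer would, in place of code of your own. Each camera call takes 0.05 s, during which the arm holds its last target. There are 200 camera calls.

## Working session

There is one attempt and no reset: what is moved stays moved. The work goes in short steps, Python scripts to look and compute and a tool call to move; the robot and the scene stay as the last step left them, time stands still between calls to the robot, and variables do not carry over. Pictures are saved under pics/ and viewed, about 8 in all and at most 12, crops included, and the job is handed in when it is done.

Besides the shell and the picture viewer there is one more tool, called after ">>>" as name(argument=value, ...), one argument or row to a line, values as JSON. play_rows: Moves the arm, as the interface text tells. Its arguments: {"type":"object","properties":{"steps":{"type":"array","items":{"type":"object","properties":{"claw":{"type":"number"},"dp":{"type":"array","items":{"type":"number"}},"angular":{"type":"array","items":{"type":"number"}}}}},"force":{"type":"number"}},"required":["steps"]}

```bash
mkdir -p pics
cat > h.py <<'E'
import numpy as np, cv2
from workcell import env
def grab(n):
    im,d=env.read_camera(n); c=env.calibration(n)
    v,u=np.mgrid[0:384,0:512]
    P=np.stack([(u-c['cx'])/c['fx']*d,(v-c['cy'])/c['fy']*d,d],-1)
    T=np.array(c['world_from_camera'])
    W=P@T[:3,:3].T+T[:3,3]; W[d==0]=np.nan
    return im,d,W,c
def save(n,im,name): cv2.imwrite(f'pics/{name}.png',cv2.cvtColor(im,cv2.COLOR_RGB2BGR))
E
python3 - <<'E'
from h import *
s=env.get_state(); print(s)
L=[]
for n in('top','scene'):
    im,d,W,c=grab(n); np.savez(f'{n}0.npz',im=im,W=W,d=d); L.append(im); print(n,c['fx'],np.round(c['world_from_camera'],3).tolist(),(d==0).mean())
    save(n,cv2.resize(im,(768,576),interpolation=cv2.INTER_CUBIC),n+'0')
E
```

```text
{'clock': 0.0, 'joint_pos': array([1.01138378e+00, 3.14005579e-01, 4.49169404e-02, 1.30360074e+00,
       1.84232978e-06, 1.43115786e+00]), 'qvel': array([-0.00115753, -0.0002862 ,  0.00045781,  0.00050466, -0.00068403,
        0.00095457]), 'tau': array([-2.44897034e-03, -4.80629325e+01,  2.98530418e+01,  1.94273813e-02,
       -3.30918247e-04,  2.25107152e-05]), 'tcp_pos': array([0.23406962, 0.5245833 , 0.21828059]), 'orientation': array([-3.25004718e-04,  2.08349329e-01,  9.78054018e-01, -8.88977739e-04]), 'wrist_force': array([ 0.25959129, -0.15481239,  0.32460497]), 'ft_torque': array([-0.00679934, -0.00045531,  0.00983488]), 'finger_gap': 0.08528914089547858}
top 383.55228882885626 [[0.017, -0.994, 0.11, 0.454], [-1.0, -0.016, 0.016, 0.011], [-0.014, -0.11, -0.994, 1.452], [0.0, 0.0, 0.0, 1.0]] 0.0040740966796875
scene 436.9099698257344 [[-0.882, 0.309, -0.355, 1.085], [0.471, 0.606, -0.641, 0.88], [0.017, -0.733, -0.68, 1.019], [0.0, 0.0, 0.0, 1.0]] 0.0040435791015625
```

View pics/top0.png

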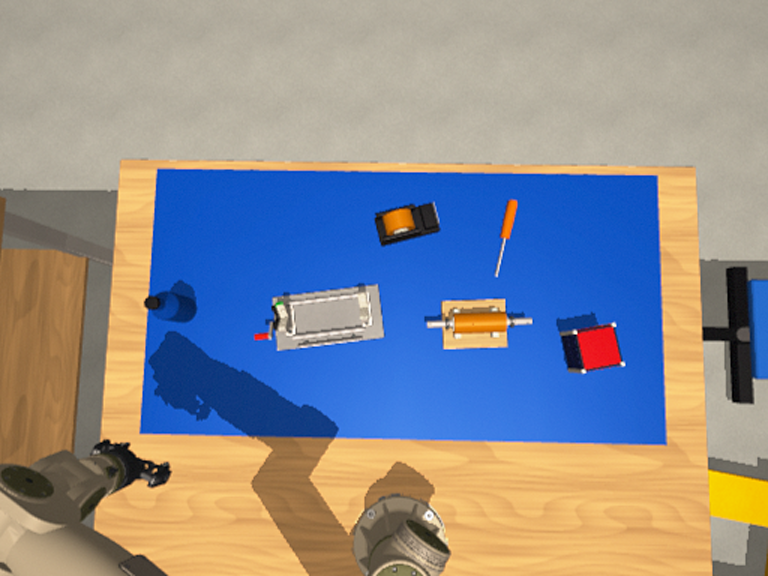

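View pics/scene0.png

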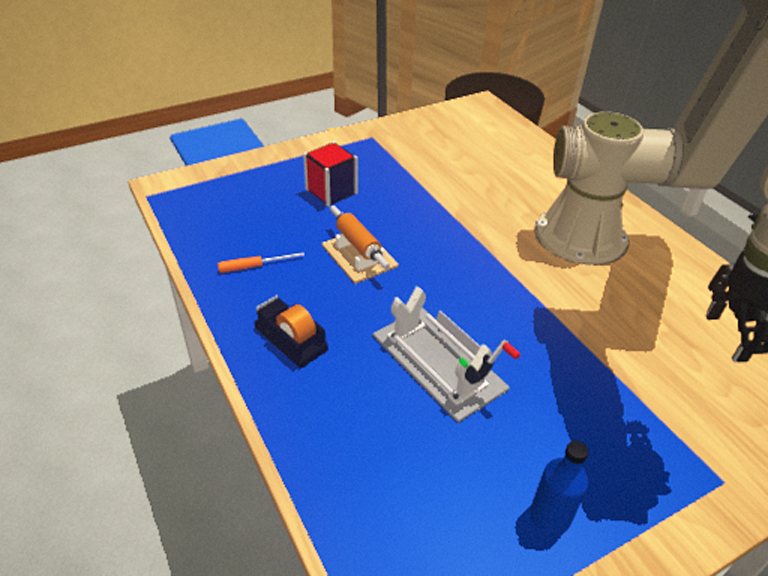

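```bash
cat > m.py <<'E'
from h import *
for n in('top','scene'):
    z=np.load(f'{n}0.npz'); im,W=z['im'],z['W']; c=env.calibration(n); T=np.array(c['world_from_camera'])
    hsv=cv2.cvtColor(im,cv2.COLOR_RGB2HSV); H,S,V=[hsv[...,i].astype(int) for i in range(3)]
    def ray(m,h):
        v,u=np.nonzero(m); D=np.stack([(u-c['cx'])/c['fx'],(v-c['cy'])/c['fy'],np.ones(len(u))],-1)@T[:3,:3].T
        return (T[:3,3]+D*((h-T[2,3])/D[:,2])[:,None])[:,:2]
    X,Y,Z=W[...,0],W[...,1],W[...,2]
    blue=(H>100)&(H<130)&(S>120)
    def box(x0,x1,y0,y1): return (X>x0)&(X<x1)&(Y>y0)&(Y<y1)
    print(n,'bench z',np.nanmedian(Z[blue&box(.3,.7,-.4,.4)]))
    # film
    film=(H>8)&(H<22)&(S>170)&box(.4,.62,-.32,-.1)&(Z>.045)
    P=W[film]; ctr,sz,a=cv2.minAreaRect(P[:,:2].astype(np.float32)); print('film',film.sum(),P.mean(0).round(4),P[:,2].max().round(4),np.round(ctr,4),np.round(sz,4),a)
    # shaft+collars: non-blue, high, near the film
    m=~blue&box(.4,.62,-.36,-.06)&(Z>.045); P=W[m]; q=P[:,:2]-P[:,:2].mean(0); w=np.linalg.svd(q,full_matrices=False)[2][0]; w*=np.sign(w[1]); t=q@w
    print('roll all',m.sum(),P.mean(0).round(4),'dir',np.degrees(np.arctan2(-w[0],w[1])).round(2),'ext',t.min().round(4),t.max().round(4),'mid',(P[:,:2].mean(0)+w*(t.min()+t.max())/2).round(4))
    m=~blue&box(.38,.64,-.34,-.08)&(Z>.004)&(Z<.018)&(S>40); print('ply',[np.round(k,4) for k in cv2.minAreaRect(ray(m,.01).astype(np.float32))])
    # dispenser
    m=~blue&box(.38,.66,.0,.36)&(Z>.006)&(Z<.03); m=cv2.morphologyEx(m.astype(np.uint8),cv2.MORPH_OPEN,np.ones((2,2)))>0
    nl,lab,st,_=cv2.connectedComponentsWithStats((~blue&box(.38,.66,.0,.36)&(Z>.006)).astype(np.uint8)); k=1+st[1:,4].argmax(); m&=lab==k
    print('base',m.sum(),[np.round(k,4) for k in cv2.minAreaRect(ray(m,.012).astype(np.float32))])
    m=(lab==k)&(Z>.07); nl,l2,st,_=cv2.connectedComponentsWithStats(m.astype(np.uint8))
    for i in range(1,nl):
        if st[i,4]>5: P=W[l2==i]; print(' head',st[i,4],P.mean(0).round(4),P.min(0).round(4),P.max(0).round(4))
    m=((H<6)|(H>174))&(S>150)&box(.36,.6,.15,.4); P=W[m]; print('red',m.sum(),P.mean(0).round(4),P.min(0).round(4),P.max(0).round(4))
    m=(H>45)&(H<80)&(S>110)&box(.36,.6,.1,.4); P=W[m]; print('green',m.sum(),P.mean(0).round(4))
E
python3 m.py
```

```text
top bench z 0.0008468073199492387
film 448 [ 0.531  -0.1838  0.0791] 0.092 [ 0.5319 -0.1846] [0.0475 0.1223] 2.7603766918182373
roll all 674 [ 0.5301 -0.1834  0.0748] dir 3.03 ext -0.1264 0.1224 mid [ 0.5302 -0.1854]
ply [array([ 0.5313, -0.1793]), array([0.1224, 0.1606]), np.float64(3.5326)]
base 1677 [array([0.539, 0.185]), array([0.1297, 0.2652]), np.float64(7.8307)]
 head 113 [0.5611 0.093  0.1051] [0.5241 0.0808 0.0734] [0.5992 0.1039 0.1249]
 head 254 [0.5235 0.2928 0.1125] [0.4802 0.2702 0.0721] [0.572  0.3352 0.1551]
red 30 [0.4879 0.3189 0.1485] [0.4835 0.3057 0.1422] [0.4942 0.3352 0.1543]
green 11 [0.5657 0.2891 0.1181]
scene bench z 0.0013910832669625783
film 351 [ 0.543  -0.1782  0.076 ] 0.0885 [ 0.5374 -0.1841] [0.0474 0.129 ] 4.868768692016602
roll all 560 [ 0.5395 -0.1693  0.0722] dir 4.32 ext -0.1422 0.1094 mid [ 0.5407 -0.1856]
ply [array([ 0.5384, -0.2019]), array([0.1225, 0.224 ]), np.float64(6.0443)]
base 2265 [array([0.539 , 0.1936]), array([0.1446, 0.2669]), np.float64(7.7064)]
 head 271 [0.5652 0.0992 0.0973] [0.5251 0.0813 0.07  ] [0.6018 0.1107 0.1254]
 head 487 [0.5292 0.2999 0.1101] [0.4799 0.2711 0.0701] [0.5749 0.3386 0.1524]
red 57 [0.4909 0.323  0.1465] [0.482  0.306  0.1387] [0.497  0.3386 0.1523]
green 27 [0.5652 0.2905 0.1193]
```

>>> play_rows(
  steps=[
    {"claw": 0,"dp": [0,0,-0.003],"angular": [0,0,7.1]},
    {"claw": 0,"dp": [0,0,-0.003],"angular": [0,0,7.1]},
    {"claw": 0,"dp": [0,0,-0.003],"angular": [0,0,7.1]},
    {"claw": 0,"dp": [0,0,-0.003],"angular": [0,0,7.1]},
    {"claw": 0,"dp": [0,0,-0.003],"angular": [0,0,7.1]},
    {"claw": 0,"dp": [0,0,-0.003],"angular": [0,0,7.1]},
    {"claw": 0,"dp": [0,0,-0.003],"angular": [0,0,7.1]},
    {"claw": 0,"dp": [0,0,-0.003],"angular": [0,0,7.1]},
  ],
)

```text
clock: 0.77
tcp_pos: [0.2342, 0.5248, 0.2428]
orientation: [0.0, 0.651, 0.759, -0.001]
wrist_force: [0.0, 0.1, 0.1]
finger_gap: 0.0854
```

>>> play_rows(
  steps=[
    {"claw": 0,"dp": [0,0,0],"angular": [0,0,6.05]},
    {"claw": 0,"dp": [-0.0315,0.0112,0],"angular": [0,0,0]},
    {"claw": 0,"dp": [-0.0315,0.0112,0],"angular": [0,0,0]},
    {"claw": 0,"dp": [-0.0315,0.0112,0],"angular": [0,0,0]},
    {"claw": 0,"dp": [-0.0315,0.0112,0],"angular": [0,0,0]},
    {"claw": 0,"dp": [-0.0315,0.0112,0],"angular": [0,0,0]},
    {"claw": 0,"dp": [-0.0315,0.0112,0],"angular": [0,0,0]},
    {"claw": 0,"dp": [-0.0315,0.0112,0],"angular": [0,0,0]},
  ],
)

```text
clock: 1.43
tcp_pos: [0.3246, 0.3076, 0.2429]
orientation: [-0.0, 0.688, 0.726, -0.0]
wrist_force: [0.3, -0.1, 1.0]
finger_gap: 0.0853
```

>>> play_rows(
  steps=[
    {"claw": 0,"dp": [-0.0315,0.0112,0],"angular": [0,0,0]},
    {"claw": 0,"dp": [-0.0315,0.0112,0],"angular": [0,0,0]},
    {"claw": 0,"dp": [-0.0315,0.0112,0],"angular": [0,0,0]},
    {"claw": 0,"dp": [-0.0315,0.0112,0],"angular": [0,0,0]},
    {"claw": 0,"dp": [-0.0315,0.0112,0],"angular": [0,0,0]},
    {"claw": 0,"dp": [-0.0315,0.0112,0],"angular": [0,0,0]},
    {"claw": 0,"dp": [-0.0315,0.0112,0],"angular": [0,0,0]},
    {"claw": 0,"dp": [-0.0315,0.0112,0],"angular": [0,0,0]},
  ],
)

```text
clock: 2.1
tcp_pos: [0.4277, 0.0607, 0.243]
orientation: [-0.0, 0.688, 0.726, -0.0]
wrist_force: [1.1, 0.2, -0.1]
finger_gap: 0.0854
```

```bash
cat > d.py <<'E'
from h import *
# dispenser frame estimate from the first images
a=np.radians(7.8); ex=np.array([np.cos(a),np.sin(a)]); ey=np.array([-np.sin(a),np.cos(a)])
O=np.array([.549,.1875])
for n in('top','scene'):
    z=np.load(f'{n}0.npz'); im,W=z['im'],z['W']; hsv=cv2.cvtColor(im,cv2.COLOR_RGB2HSV)
    q=W[...,:2]-O; x,y,Z=q@ex,q@ey,W[...,2]
    for lo,hi in((-.115,-.08),(.08,.12)):
        m=(y>lo)&(y<hi)&(abs(x)<.06)&(Z>.065)&(hsv[...,1]<90)
        P=np.stack([x[m],y[m],Z[m]],1); print(n,m.sum(),np.percentile(P,[2,50,98],axis=0).round(4).tolist())
    for c in((.02,-.185),): pass
    for nm,m in(('bottle',(Z>.1)&(W[...,1]>.38)&(W[...,0]>.4)&(W[...,0]<.7)),):
        print(nm,m.sum(),np.nanmean(W[m],0).round(3))
E
python3 d.py
```

```text
top 114 [[-0.0367, -0.104, 0.0786], [0.0008, -0.0955, 0.1064], [0.0364, -0.0867, 0.1244]]
top 190 [[-0.0377, 0.0876, 0.0687], [-0.0047, 0.0991, 0.1041], [0.0298, 0.1189, 0.143]]
bottle 369 [0.553 0.544 0.149]
scene 282 [[-0.031, -0.1019, 0.0672], [-0.0016, -0.0872, 0.0958], [0.0392, -0.0832, 0.1227]]
scene 308 [[-0.0282, 0.0898, 0.0675], [-0.0055, 0.1066, 0.0988], [0.038, 0.1199, 0.1244]]
bottle 962 [0.567 0.564 0.147]
```

>>> play_rows(
  steps=[
    {"claw": 0,"dp": [-0.0315,0.0112,0.005],"angular": [0,0,0]},
    {"claw": 0,"dp": [-0.0315,0.0112,0.005],"angular": [0,0,0]},
    {"claw": 0,"dp": [-0.0315,0.0112,0.005],"angular": [0,0,0]},
    {"claw": 0,"dp": [-0.0315,0.0112,0.005],"angular": [0,0,0]},
    {"claw": 0,"dp": [-0.0315,0.0112,0.005],"angular": [0,0,0]},
    {"claw": 0,"dp": [-0.0315,0.0112,0.005],"angular": [0,0,0]},
    {"claw": 0,"dp": [-0.0315,0.0112,0.005],"angular": [0,0,0]},
    {"claw": 0,"dp": [-0.0315,0.0112,0.005],"angular": [0,0,0]},
  ],
)

```text
clock: 2.77
tcp_pos: [0.5308, -0.186, 0.2024]
orientation: [-0.0, 0.688, 0.726, -0.0]
wrist_force: [0.4, -0.4, 0.4]
finger_gap: 0.0851
```

>>> play_rows(
  steps=[
    {"claw": 0,"dp": [0,0,0.013],"angular": [0,0,0]},
    {"claw": 0,"dp": [0,0,0.013],"angular": [0,0,0]},
    {"claw": 0,"dp": [0,0,0.013],"angular": [0,0,0]},
    {"claw": 0,"dp": [0,0,0.013],"angular": [0,0,0]},
    {"claw": 0,"dp": [0,0,0.013],"angular": [0,0,0]},
    {"claw": 0,"dp": [0,0,0.01],"angular": [0,0,0]},
    {"claw": 0,"dp": [0,0,0],"angular": [0,0,0]},
    {"claw": 0,"dp": [0,0,0],"angular": [0,0,0]},
  ],
)

```text
clock: 3.43
tcp_pos: [0.5302, -0.1841, 0.1276]
orientation: [-0.001, 0.688, 0.726, -0.0]
wrist_force: [0.7, 0.2, 0.3]
finger_gap: 0.0853
```

Run:
```python
from h import *
s=env.get_state(); print(s['tcp_pos'],s['orientation'],s['wrist_force'])
from scipy.spatial.transform import Rotation as R
M=R.from_quat(np.roll(s['orientation'],-1)).as_matrix(); print(M.round(4), np.degrees(np.arctan2(M[1,1],M[0,1])))
im,_,_,_=grab('scene'); save('s',cv2.resize(im[110:220,190:320],(780,660))[:600],'s1')
```

```text
[ 0.53022683 -0.18410198  0.12760728] [-8.37759494e-04  6.87715846e-01  7.25979462e-01 -1.86384602e-04] [0.73142092 0.2460919  0.26021186]
[[-5.410e-02  9.985e-01 -1.500e-03]
 [ 9.985e-01  5.410e-02  9.000e-04]
 [ 1.000e-03 -1.400e-03 -1.000e+00]] 3.1008608404773086
```

View pics/s1.png

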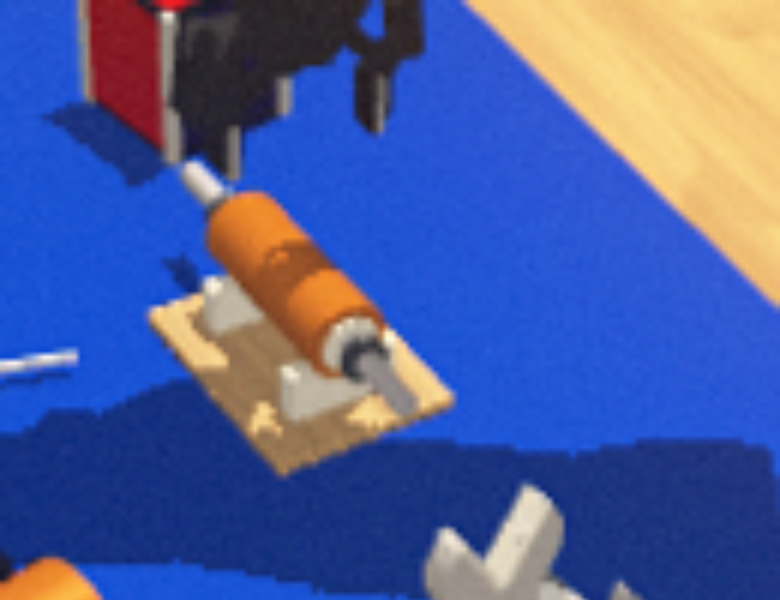

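>>> play_rows(
  steps=[
    {"claw": 0,"dp": [-0.0005,0.0008,0.012],"angular": [0,0,0]},
    {"claw": 0,"dp": [0,0,0.012],"angular": [0,0,0]},
    {"claw": 0,"dp": [0,0,0.012],"angular": [0,0,0]},
    {"claw": 0,"dp": [0,0,0.012],"angular": [0,0,0]},
    {"claw": 0,"dp": [0,0,0.012],"angular": [0,0,0]},
    {"claw": 0,"dp": [0,0,0.012],"angular": [0,0,0]},
    {"claw": 0,"dp": [0,0,0.012],"angular": [0,0,0]},
    {"claw": 0,"dp": [0,0,0],"angular": [0,0,0]},
  ],
)

```text
clock: 4.15
tcp_pos: [0.5308, -0.1844, 0.043]
orientation: [-0.001, 0.688, 0.726, -0.0]
wrist_force: [0.7, 0.3, -0.2]
finger_gap: 0.0854
```

>>> play_rows(
  steps=[
    {"claw": 30,"dp": [0,0,0],"angular": [0,0,0]},
    {"claw": 60,"dp": [0,0,0],"angular": [0,0,0]},
    {"claw": 80,"dp": [0,0,0],"angular": [0,0,0]},
    {"claw": 100,"dp": [0,0,0],"angular": [0,0,0]},
    {"claw": 120,"dp": [0,0,0],"angular": [0,0,0]},
    {"claw": 140,"dp": [0,0,0],"angular": [0,0,0]},
    {"claw": 160,"dp": [0,0,0],"angular": [0,0,0]},
    {"claw": 160,"dp": [0,0,0],"angular": [0,0,0]},
  ],
  force=40,
)

```text
clock: 4.82
tcp_pos: [0.5332, -0.1852, 0.0459]
orientation: [0.002, 0.688, 0.726, 0.001]
wrist_force: [-0.0, 1.4, 5.2]
finger_gap: 0.0477
```

>>> play_rows(
  steps=[
    {"claw": 200,"dp": [0,0,0],"angular": [0,0,0]},
    {"claw": 200,"dp": [0,0,0],"angular": [0,0,0]},
    {"claw": 200,"dp": [0,0,0],"angular": [0,0,0]},
    {"claw": 200,"dp": [0,0,-0.001],"angular": [0,0,0]},
    {"claw": 200,"dp": [0,0,-0.002],"angular": [0,0,0]},
    {"claw": 200,"dp": [0,0,-0.003],"angular": [0,0,0]},
    {"claw": 200,"dp": [0,0,-0.003],"angular": [0,0,0]},
    {"claw": 200,"dp": [0,0,0],"angular": [0,0,0]},
  ],
)

```text
clock: 5.48
tcp_pos: [0.5312, -0.1848, 0.0532]
orientation: [-0.0, 0.688, 0.726, -0.0]
wrist_force: [0.3, -1.1, -4.9]
finger_gap: 0.0474
```

>>> play_rows(
  steps=[
    {"claw": 200,"dp": [0,0,0.002],"angular": [0,0,0]},
    {"claw": 200,"dp": [0,0,0.002],"angular": [0,0,0]},
    {"claw": 200,"dp": [0,0,0.002],"angular": [0,0,0]},
    {"claw": 200,"dp": [0,0,0.0015],"angular": [0,0,0]},
    {"claw": 200,"dp": [0,0,0],"angular": [0,0,0]},
    {"claw": 90,"dp": [0,0,0],"angular": [0,0,0]},
    {"claw": 60,"dp": [0,0,0],"angular": [0,0,0]},
    {"claw": 30,"dp": [0,0,0],"angular": [0,0,0]},
  ],
)

```text
clock: 6.15
tcp_pos: [0.5321, -0.1852, 0.046]
orientation: [0.001, 0.688, 0.726, 0.0]
wrist_force: [0.5, -0.3, 0.0]
finger_gap: 0.0748
```

>>> play_rows(
  steps=[
    {"claw": 30,"dp": [0,0,0],"angular": [0,0,0]},
    {"claw": 30,"dp": [0,0,0.003],"angular": [0,0,0]},
    {"claw": 30,"dp": [0,0,0.003],"angular": [0,0,0]},
    {"claw": 30,"dp": [0,0,0.003],"angular": [0,0,0]},
    {"claw": 30,"dp": [0,0,0.003],"angular": [0,0,0]},
    {"claw": 30,"dp": [0,0,0],"angular": [0,0,0]},
    {"claw": 30,"dp": [0,0,0],"angular": [0,0,0]},
    {"claw": 30,"dp": [0,0,0],"angular": [0,0,0]},
  ],
)

```text
clock: 6.82
tcp_pos: [0.5316, -0.1849, 0.0336]
orientation: [-0.0, 0.688, 0.726, 0.0]
wrist_force: [0.7, -0.2, -0.8]
finger_gap: 0.0756
```

Run:
```python
from h import *
s=env.get_state(); print(s['tcp_pos'],s['orientation'],s['finger_gap'],s['wrist_force'])
im,_,W,_=grab('scene'); save('s',cv2.resize(im[110:220,190:320],(780,660))[:600],'s2')
```

```text
[ 0.53156351 -0.18486165  0.03360196] [-8.54605513e-05  6.87739314e-01  7.25957732e-01  2.35325917e-06] 0.0756042182107745 [ 0.69639841 -0.21759696 -0.79703064]
```

View pics/s2.png

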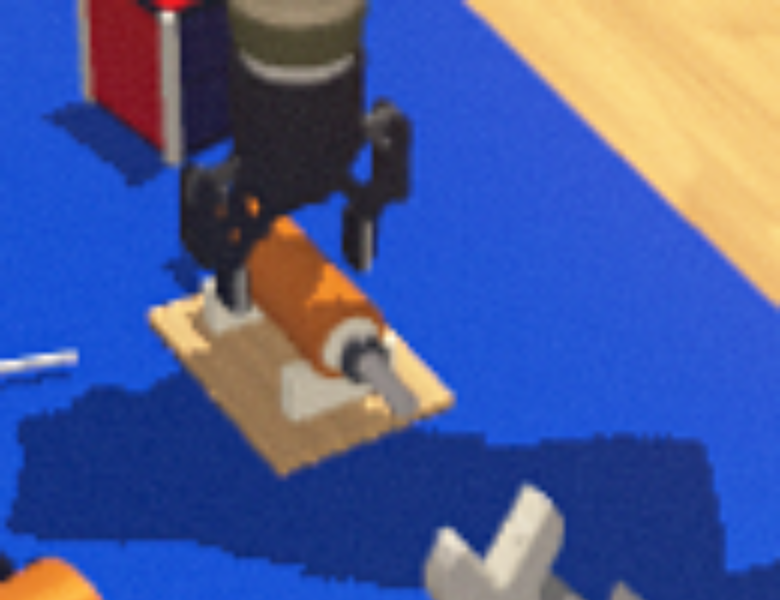

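Run:
```python
from h import *
im,_,W,c=grab('scene')
V=im.astype(int).max(2)
def px(a,b): return int(110+b/6),int(190+a/6)
for p in((235,300),(235,270),(240,285),(360,255),(365,235),(230,315),(310,385),(300,290),(210,290)):
    r,q=px(*p); print(p,im[r,q],W[r,q].round(3))
T=np.array(c['world_from_camera']); Ti=np.linalg.inv(T)
for P in((.5755,-.1825,.0256),(.5755,-.1825,.045),(.488,-.187,.0256),(.531,-.185,.0836)):
    k=Ti[:3,:3]@P+Ti[:3,3]; u,v=k[0]/k[2]*c['fx']+c['cx'],k[1]/k[2]*c['fy']+c['cy']; print(P,((u-190)*6).round(),((v-110)*6).round())
m=(V<60)&(W[...,2]>.01)&(W[...,2]<.12)&(W[...,0]>.45)&(W[...,0]<.64)&(W[...,1]>-.24)&(W[...,1]<-.12)
P=W[m]
for lo,hi in((.45,.53),(.53,.64)):
    Q=P[(P[:,0]>lo)&(P[:,0]<hi)]; 
    for z in np.arange(.02,.12,.01):
        q=Q[(Q[:,2]>z)&(Q[:,2]<z+.01)]
        if len(q): print(lo,z.round(2),len(q),q.min(0).round(3),q.max(0).round(3))
```

```text
(235, 300) [80 77 80] [ 0.574 -0.177  0.065]
(235, 270) [92 91 92] [ 0.573 -0.177  0.086]
(240, 285) [129 123 119] [ 0.57  -0.176  0.077]
(360, 255) [73 68 67] [ 0.492 -0.176  0.071]
(365, 235) [73 67 70] [ 0.492 -0.176  0.085]
(230, 315) [169 161 146] [ 0.555 -0.224  0.014]
(310, 385) [189 177 159] [ 0.553 -0.127  0.031]
(300, 290) [160  86  40] [ 0.543 -0.155  0.078]
(210, 290) [181 172 155] [ 0.569 -0.22   0.041]
(0.5755, -0.1825, 0.0256) 228.0 347.0
(0.5755, -0.1825, 0.045) 227.0 322.0
(0.488, -0.187, 0.0256) 355.0 300.0
(0.531, -0.185, 0.0836) 294.0 246.0
0.45 0.05 1 [ 0.493 -0.188  0.059] [ 0.493 -0.188  0.059]
0.45 0.06 7 [ 0.492 -0.197  0.061] [ 0.495 -0.18   0.07 ]
0.45 0.07 6 [ 0.492 -0.198  0.07 ] [ 0.494 -0.179  0.078]
0.45 0.08 7 [ 0.491 -0.195  0.081] [ 0.495 -0.182  0.09 ]
0.45 0.09 11 [ 0.473 -0.189  0.091] [ 0.495 -0.176  0.1  ]
0.45 0.1 16 [ 0.469 -0.195  0.1  ] [ 0.495 -0.172  0.11 ]
0.45 0.11 24 [ 0.467 -0.203  0.11 ] [ 0.499 -0.171  0.12 ]
0.53 0.06 3 [ 0.576 -0.187  0.064] [ 0.581 -0.178  0.069]
0.53 0.07 7 [ 0.577 -0.184  0.072] [ 0.582 -0.175  0.079]
0.53 0.08 4 [ 0.58  -0.186  0.082] [ 0.583 -0.171  0.088]
0.53 0.09 6 [ 0.572 -0.178  0.09 ] [ 0.584 -0.171  0.099]
0.53 0.1 26 [ 0.566 -0.195  0.1  ] [ 0.599 -0.166  0.11 ]
0.53 0.11 32 [ 0.563 -0.194  0.11 ] [ 0.602 -0.168  0.12 ]
```

>>> play_rows(
  steps=[
    {"claw": 30,"dp": [0,0,0.003],"angular": [0,0,0]},
    {"claw": 30,"dp": [0,0,0.003],"angular": [0,0,0]},
    {"claw": 30,"dp": [0,0,0.003],"angular": [0,0,0]},
    {"claw": 30,"dp": [0,0,0.002],"angular": [0,0,0]},
    {"claw": 30,"dp": [0,0,0],"angular": [0,0,0]},
    {"claw": 30,"dp": [0,0,0],"angular": [0,0,0]},
    {"claw": 30,"dp": [0,0,0],"angular": [0,0,0]},
    {"claw": 30,"dp": [0,0,0],"angular": [0,0,0]},
  ],
)

```text
clock: 7.58
tcp_pos: [0.5317, -0.1849, 0.0228]
orientation: [0.0, 0.688, 0.726, 0.0]
wrist_force: [-0.1, 0.2, -0.0]
finger_gap: 0.0753
```

>>> play_rows(
  steps=[
    {"claw": 60,"dp": [0,0,0],"angular": [0,0,0]},
    {"claw": 80,"dp": [0,0,0],"angular": [0,0,0]},
    {"claw": 100,"dp": [0,0,0],"angular": [0,0,0]},
    {"claw": 120,"dp": [0,0,0],"angular": [0,0,0]},
    {"claw": 140,"dp": [0,0,0],"angular": [0,0,0]},
    {"claw": 200,"dp": [0,0,0],"angular": [0,0,0]},
    {"claw": 200,"dp": [0,0,0],"angular": [0,0,0]},
    {"claw": 200,"dp": [0,0,0],"angular": [0,0,0]},
  ],
)

```text
clock: 8.25
tcp_pos: [0.5333, -0.185, 0.0235]
orientation: [0.001, 0.688, 0.726, 0.001]
wrist_force: [5.1, 2.4, 4.0]
finger_gap: 0.0495
```

Run:
```python
from h import *
s=env.get_state(); print(s['tcp_pos'],s['orientation'],s['finger_gap'],s['wrist_force'])
```

```text
[ 0.53327535 -0.18501254  0.02354186] [0.00132016 0.68754163 0.726143   0.00104844] 0.0495427448966715 [5.09848052 2.43198273 4.02371147]
```

>>> play_rows(
  steps=[
    {"claw": 220,"dp": [0,0,0],"angular": [0,0,0]},
    {"claw": 220,"dp": [0,0,-0.002],"angular": [0,0,0]},
    {"claw": 220,"dp": [0,0,-0.004],"angular": [0,0,0]},
    {"claw": 220,"dp": [0,0,-0.006],"angular": [0,0,0]},
    {"claw": 220,"dp": [0,0,-0.009],"angular": [0,0,0]},
    {"claw": 220,"dp": [0,0,-0.012],"angular": [0,0,0]},
    {"claw": 220,"dp": [0,0,-0.014],"angular": [0,0,0]},
    {"claw": 220,"dp": [0,0,-0.014],"angular": [0,0,0]},
  ],
  force=60,
)

```text
clock: 8.92
tcp_pos: [0.5305, -0.1846, 0.0841]
orientation: [-0.001, 0.688, 0.726, -0.0]
wrist_force: [0.1, -0.5, -5.1]
finger_gap: 0.0486
```

>>> play_rows(
  steps=[
    {"claw": 220,"dp": [0,0,-0.014],"angular": [0,0,0]},
    {"claw": 220,"dp": [0,0,-0.014],"angular": [0,0,0]},
    {"claw": 220,"dp": [0,0,-0.014],"angular": [0,0,-1]},
    {"claw": 220,"dp": [0,0,-0.014],"angular": [0,0,-1]},
    {"claw": 220,"dp": [0,0,-0.012],"angular": [0,0,-1]},
    {"claw": 220,"dp": [0,0,-0.007],"angular": [0,0,-1]},
    {"claw": 220,"dp": [0,0,-0.003],"angular": [0,0,-0.7]},
    {"claw": 220,"dp": [0,0,0],"angular": [0,0,0]},
  ],
)

```text
clock: 9.58
tcp_pos: [0.5316, -0.185, 0.1623]
orientation: [0.0, 0.657, 0.754, 0.0]
wrist_force: [-0.8, 0.7, -5.3]
finger_gap: 0.0488
```

```bash
cat > st.py <<'E'
from h import *
from scipy.spatial.transform import Rotation as R
s=env.get_state(); M=R.from_quat(np.roll(s['orientation'],-1)).as_matrix()
print(s['clock'],s['tcp_pos'].round(4),'yaw',np.degrees(np.arctan2(M[1,1],M[0,1])).round(2),'zax',M[:,2].round(4),s['finger_gap'],s['wrist_force'].round(1),s['ft_torque'].round(2),s['joint_pos'].round(2))
def rollpose(n):
    im,_,W,c=grab(n); hsv=cv2.cvtColor(im,cv2.COLOR_RGB2HSV); H,S=hsv[...,0],hsv[...,1]
    t=s['tcp_pos']; m=(H>8)&(H<22)&(S>170)&(np.hypot(W[...,0]-t[0],W[...,1]-t[1])<.09)&(W[...,2]>.06)
    P=W[m]; q=P-P.mean(0); w=np.linalg.svd(q,full_matrices=False)[2][0]; w*=np.sign(w[1]); y=q@w
    print(n,m.sum(),'film mean',P.mean(0).round(4),'dir',w.round(4),'yaw',np.degrees(np.arctan2(-w[0],w[1])).round(2),'ends',(P.mean(0)+np.percentile(y,1)*w).round(4),(P.mean(0)+np.percentile(y,99)*w).round(4),'zmax',P[:,2].max().round(4))
    return im
E
python3 - <<'E'
from st import *
im=rollpose('top'); im2=rollpose('scene'); save('x',np.vstack([cv2.resize(im[150:260,240:400],(640,440))[:280],cv2.resize(im2[60:200,190:340],(640,600))[:310]]),'c3')
E
```

```text
9.5833 [ 0.5316 -0.185   0.1623] yaw 7.82 zax [ 6.e-04 -4.e-04 -1.e+00] 0.04883796360745482 [-0.8  0.7 -5.3] [-0.    0.    0.05] [-0.48  0.31 -0.1   1.16 -0.    0.96]
top 187 film mean [ 0.5238 -0.1441  0.2178] dir [ 0.8992  0.3244 -0.2935] yaw -70.16 ends [ 0.5015 -0.1522  0.2251] [ 0.5487 -0.1351  0.2097] zmax 0.3111
scene 232 film mean [ 0.5374 -0.1497  0.2127] dir [-0.0396  0.9748 -0.2193] yaw 2.33 ends [ 0.5393 -0.1962  0.2232] [ 0.5361 -0.1169  0.2053] zmax 0.2503
```

View pics/c3.png

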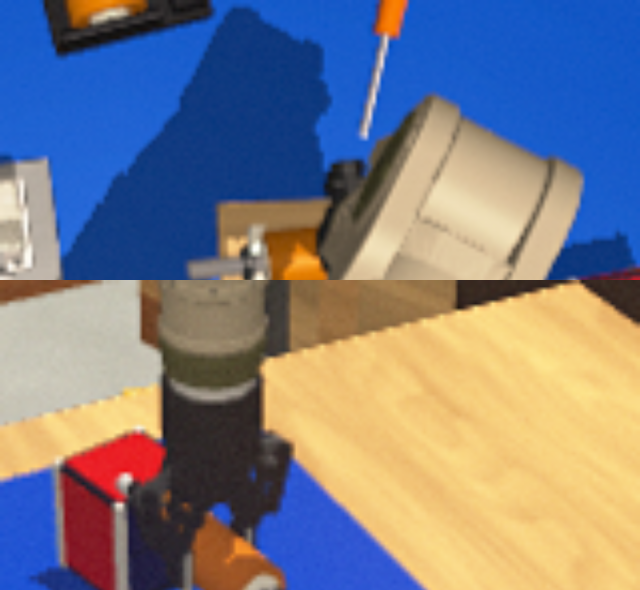

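Run:
```python
from h import *
for n in('top','scene'):
    im,_,W,c=grab(n); hsv=cv2.cvtColor(im,cv2.COLOR_RGB2HSV).astype(int); X,Y,Z=[W[...,i] for i in range(3)]
    for lo,hi in((-.31,-.26),(-.20,-.18),(-.18,-.16),(-.16,-.14),(-.14,-.12),(-.12,-.11),(-.11,-.1),(-.1,-.09),(-.09,-.08),(-.08,-.07),(-.07,-.06),(-.06,-.04)):
        film=(hsv[...,0]>8)&(hsv[...,0]<22)&(hsv[...,1]>150)
        m=(Y>lo)&(Y<hi)&(X>.49)&(X<.58)&(Z>.13)&(Z<.26)&(film|(Y>-.125)|(Y<-.25))
        if m.sum()>2: P=W[m]; print(n,lo,m.sum(),P.mean(0).round(4),'x',P[:,0].min().round(3),P[:,0].max().round(3),'z',np.percentile(P[:,2],[5,50,95]).round(4))
```

```text
top -0.18 18 [ 0.5167 -0.1641  0.2131] x 0.503 0.549 z [0.2055 0.2134 0.2197]
top -0.16 95 [ 0.524  -0.1501  0.2156] x 0.5 0.549 z [0.2039 0.2165 0.2223]
top -0.14 96 [ 0.523  -0.13    0.2137] x 0.499 0.546 z [0.2005 0.2155 0.2233]
top -0.12 20 [ 0.5197 -0.1161  0.2018] x 0.506 0.536 z [0.197  0.2014 0.2067]
top -0.11 25 [ 0.5192 -0.1059  0.2058] x 0.506 0.532 z [0.2002 0.2052 0.2115]
top -0.1 17 [ 0.5151 -0.0951  0.2023] x 0.509 0.522 z [0.1979 0.2035 0.206 ]
top -0.09 16 [ 0.5157 -0.0845  0.2019] x 0.509 0.522 z [0.1968 0.2012 0.2074]
top -0.08 14 [ 0.5149 -0.0743  0.2028] x 0.508 0.522 z [0.197  0.2031 0.208 ]
top -0.07 14 [ 0.5121 -0.0643  0.2008] x 0.505 0.518 z [0.1968 0.2007 0.2055]
scene -0.31 14 [ 0.5502 -0.301   0.1996] x 0.544 0.556 z [0.1912 0.2005 0.205 ]
scene -0.2 23 [ 0.5344 -0.186   0.2221] x 0.512 0.563 z [0.2128 0.2207 0.2424]
scene -0.18 54 [ 0.5395 -0.1693  0.2152] x 0.513 0.579 z [0.1963 0.217  0.2229]
scene -0.16 71 [ 0.5386 -0.1499  0.2115] x 0.515 0.553 z [0.1901 0.2138 0.2223]
scene -0.14 109 [ 0.5322 -0.1272  0.2078] x 0.504 0.549 z [0.1835 0.2105 0.2217]
scene -0.12 36 [ 0.532  -0.1179  0.2003] x 0.512 0.548 z [0.1836 0.2018 0.2129]
scene -0.11 36 [ 0.5231 -0.1038  0.2018] x 0.508 0.534 z [0.1883 0.204  0.2111]
scene -0.1 15 [ 0.5235 -0.0952  0.2002] x 0.511 0.53 z [0.1922 0.2013 0.2049]
scene -0.09 14 [ 0.5189 -0.0843  0.2009] x 0.511 0.524 z [0.1952 0.2016 0.2046]
scene -0.08 11 [ 0.5182 -0.0741  0.1999] x 0.509 0.523 z [0.1952 0.1986 0.2048]
scene -0.07 20 [ 0.5157 -0.0637  0.1975] x 0.507 0.523 z [0.1897 0.1992 0.2028]
scene -0.06 5 [ 0.5141 -0.0579  0.2012] x 0.51 0.52 z [0.1975 0.2    0.205 ]
```

>>> play_rows(
  steps=[
    {"claw": 220,"dp": [0.006,0.001,0],"angular": [0,0,0]},
    {"claw": 220,"dp": [0.012,0.002,0],"angular": [0,0,0]},
    {"claw": 220,"dp": [0.017,0.003,0],"angular": [0,0,0]},
    {"claw": 220,"dp": [0.017,0.003,0],"angular": [0,0,0]},
    {"claw": 220,"dp": [0.017,0.003,0],"angular": [0,0,0]},
    {"claw": 220,"dp": [0.017,0.003,0],"angular": [0,0,0]},
    {"claw": 220,"dp": [0.017,0.003,0],"angular": [0,0,0]},
    {"claw": 220,"dp": [0.017,0.003,0],"angular": [0,0,0]},
  ],
)

```text
clock: 10.45
tcp_pos: [0.5356, -0.061, 0.1615]
orientation: [-0.0, 0.657, 0.754, 0.0]
wrist_force: [0.3, 0.4, -5.4]
finger_gap: 0.0484
```

>>> play_rows(
  steps=[
    {"claw": 220,"dp": [0.017,0.003,0],"angular": [0,0,0]},
    {"claw": 220,"dp": [0.017,0.003,0],"angular": [0,0,0]},
    {"claw": 220,"dp": [0.017,0.003,0],"angular": [0,0,0]},
    {"claw": 220,"dp": [0.017,0.003,0],"angular": [0,0,0]},
    {"claw": 220,"dp": [0.017,0.003,0],"angular": [0,0,0]},
    {"claw": 220,"dp": [0.017,0.003,0],"angular": [0,0,0]},
    {"claw": 220,"dp": [0.017,0.003,0],"angular": [0,0,0]},
    {"claw": 220,"dp": [0.017,0.003,0],"angular": [0,0,0]},
  ],
)

```text
clock: 11.12
tcp_pos: [0.5406, 0.0769, 0.1614]
orientation: [-0.0, 0.657, 0.754, -0.0]
wrist_force: [-0.1, 0.1, -5.6]
finger_gap: 0.0486
```

>>> play_rows(
  steps=[
    {"claw": 220,"dp": [0.017,0.003,0],"angular": [0,0,0]},
    {"claw": 220,"dp": [0.017,0.003,0],"angular": [0,0,0]},
    {"claw": 220,"dp": [0.017,0.003,0],"angular": [0,0,0]},
    {"claw": 220,"dp": [0.017,0.003,0],"angular": [0,0,0]},
    {"claw": 220,"dp": [0.016,0.003,0],"angular": [0,0,0]},
    {"claw": 220,"dp": [0.01,0.003,0],"angular": [0,0,0]},
    {"claw": 220,"dp": [0.0,0,0],"angular": [0,0,0]},
    {"claw": 220,"dp": [0,0,0],"angular": [0,0,0]},
  ],
)

```text
clock: 11.78
tcp_pos: [0.546, 0.1712, 0.1614]
orientation: [-0.0, 0.657, 0.754, -0.0]
wrist_force: [-0.0, -1.0, -5.2]
finger_gap: 0.0486
```

```bash
cat > e.py <<'E'
from st import *
a=np.radians(7.8); ex=np.array([np.cos(a),np.sin(a)]); ey=np.array([-np.sin(a),np.cos(a)]); O=np.array([.549,.1875])
def prof(n,z0=.13,z1=.26,bins=None):
    im,_,W,c=grab(n); hsv=cv2.cvtColor(im,cv2.COLOR_RGB2HSV).astype(int)
    q=W[...,:2]-O; x,y,Z=q@ex,q@ey,W[...,2]
    for lo in np.arange(-.15,.15,.012):
        m=(y>lo)&(y<lo+.012)&(abs(x)<.035)&(Z>z0)&(Z<z1)&(((hsv[...,0]>8)&(hsv[...,0]<22)&(hsv[...,1]>150))|(abs(lo+.006)>.06))
        if m.sum()>3: print(n,lo.round(3),m.sum(),'x',np.percentile(x[m],[3,50,97]).round(4),'y',y[m].min().round(4),y[m].max().round(4),'z',np.percentile(Z[m],[5,50,95]).round(4))
    return im
E
python3 - <<'E'
from e import *
im=prof('top'); im2=prof('scene')
save('x',np.vstack([cv2.resize(im[170:250,140:300],(640,320))[:280],cv2.resize(im2[140:290,220:370],(640,640))[100:420]]),'c4')
E
```

```text
11.7833 [0.546  0.1712 0.1614] yaw 7.89 zax [-5.e-04 -4.e-04 -1.e+00] 0.04862936588982554 [-0.  -1.  -5.2] [-0.03  0.03 -0.01] [ 0.16  0.33 -0.07  1.17 -0.    1.6 ]
top -0.15 4 x [-0.0122 -0.0079 -0.0035] y -0.1408 -0.1395 z [0.2003 0.2037 0.2052]
top -0.138 20 x [-0.015  -0.0086 -0.0015] y -0.1375 -0.1261 z [0.1979 0.2018 0.2064]
top -0.126 17 x [-0.0137 -0.0073  0.    ] y -0.1243 -0.114 z [0.1971 0.2029 0.206 ]
top -0.114 16 x [-0.0146 -0.009  -0.0019] y -0.1137 -0.1028 z [0.1969 0.202  0.2051]
top -0.102 30 x [-0.0203 -0.0081  0.0061] y -0.1014 -0.0902 z [0.1972 0.2056 0.2126]
top -0.09 25 x [-0.0289 -0.0089  0.005 ] y -0.0882 -0.078 z [0.1992 0.2049 0.2154]
top -0.078 59 x [-0.0307 -0.0092  0.0144] y -0.0779 -0.066 z [0.2044 0.2181 0.223 ]
top -0.066 54 x [-0.0299 -0.0094  0.0165] y -0.0658 -0.0541 z [0.2061 0.2179 0.2233]
top -0.054 43 x [-0.0287 -0.0104  0.0143] y -0.0539 -0.0423 z [0.2082 0.2175 0.2244]
top -0.042 7 x [-0.0299 -0.0272 -0.0221] y -0.0413 -0.0327 z [0.2046 0.2106 0.2181]
scene -0.15 8 x [-0.013  -0.0008  0.0002] y -0.1421 -0.1381 z [0.194  0.1999 0.2049]
scene -
[... 895 characters left out ...]
y 0.018 0.03 z [0.1931 0.2159 0.2222]
scene 0.03 71 x [-0.0124  0.0089  0.0204] y 0.03 0.042 z [0.1949 0.2159 0.2231]
scene 0.042 58 x [-0.0224  0.0064  0.0195] y 0.0423 0.0483 z [0.1795 0.2117 0.2208]
scene 0.054 40 x [-0.0117  0.0005  0.0068] y 0.0564 0.0659 z [0.1884 0.2052 0.2117]
scene 0.066 36 x [-0.0151 -0.0016  0.0084] y 0.0661 0.078 z [0.1914 0.2028 0.2083]
scene 0.078 26 x [-0.0111 -0.0022  0.0025] y 0.079 0.09 z [0.1934 0.2017 0.2059]
scene 0.09 24 x [-0.0116 -0.0015  0.0022] y 0.0903 0.1009 z [0.1961 0.2027 0.2069]
scene 0.102 31 x [-0.013  -0.0038  0.0032] y 0.1023 0.1116 z [0.1913 0.2    0.2044]
scene 0.114 16 x [-0.0341 -0.0311 -0.0245] y 0.1194 0.1248 z [0.1306 0.1357 0.1453]
```

View pics/c4.png

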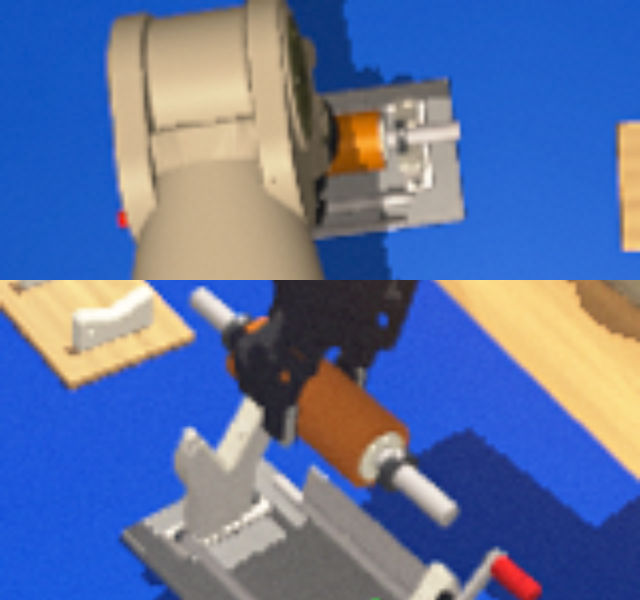

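>>> play_rows(
  steps=[
    {"claw": 220,"dp": [0.004,0.002,0],"angular": [0,0,0]},
    {"claw": 220,"dp": [0.006,0.003,0],"angular": [0,0,0]},
    {"claw": 220,"dp": [0.0053,0.0025,0.004],"angular": [0,0,0]},
    {"claw": 220,"dp": [0,0,0.009],"angular": [0,0,0]},
    {"claw": 220,"dp": [0,0,0.01],"angular": [0,0,0]},
    {"claw": 220,"dp": [0,0,0.01],"angular": [0,0,0]},
    {"claw": 220,"dp": [0,0,0.008],"angular": [0,0,0]},
    {"claw": 220,"dp": [0,0,0.004],"angular": [0,0,0]},
  ],
)

```text
clock: 12.55
tcp_pos: [0.5505, 0.1862, 0.1143]
orientation: [-0.001, 0.657, 0.753, -0.001]
wrist_force: [-0.3, 0.9, -5.3]
finger_gap: 0.0487
```

>>> play_rows(
  steps=[
    {"claw": 220,"dp": [0,0,0.003],"angular": [0,0,0]},
    {"claw": 220,"dp": [0,0,0.004],"angular": [0,0,0]},
    {"claw": 220,"dp": [0,0,0.004],"angular": [0,0,0]},
    {"claw": 220,"dp": [0,0,0.004],"angular": [0,0,0]},
    {"claw": 220,"dp": [0,0,0.003],"angular": [0,0,0]},
    {"claw": 220,"dp": [0,0,0.002],"angular": [0,0,0]},
    {"claw": 220,"dp": [0,0,0],"angular": [0,0,0]},
    {"claw": 220,"dp": [0,0,0],"angular": [0,0,0]},
  ],
)

```text
clock: 13.22
tcp_pos: [0.5519, 0.1866, 0.0967]
orientation: [-0.0, 0.657, 0.754, 0.0]
wrist_force: [1.4, -0.2, -5.6]
finger_gap: 0.0489
```

Run:
```python
from e import *
im=prof('top',.10,.2); im2=prof('scene',.1,.2)
save('x',np.vstack([cv2.resize(im[170:250,140:300],(640,320))[:280],cv2.resize(im2[140:290,220:370],(640,640))[100:420]]),'c5')
```

```text
13.2167 [0.5519 0.1866 0.0967] yaw 7.8 zax [ 1.e-04  1.e-04 -1.e+00] 0.04891263933721221 [ 1.4 -0.2 -5.6] [-0.06 -0.02 -0.01] [ 0.19  0.39 -0.15  1.03  0.    1.62]
top -0.126 15 x [-0.0056 -0.0011  0.0057] y -0.1255 -0.1146 z [0.1348 0.1369 0.143 ]
top -0.114 24 x [-0.0302  0.      0.0279] y -0.1139 -0.1023 z [0.1121 0.1337 0.1395]
top -0.102 59 x [-0.033  -0.0016  0.0314] y -0.1018 -0.09 z [0.1031 0.1186 0.1395]
top -0.09 39 x [-0.0307 -0.0005  0.028 ] y -0.09 -0.078 z [0.1049 0.1348 0.1476]
top -0.078 18 x [-0.0097 -0.0012  0.009 ] y -0.0772 -0.0661 z [0.1317 0.1399 0.1445]
top -0.066 37 x [-0.0214  0.0012  0.0228] y -0.0624 -0.0541 z [0.142  0.1539 0.1611]
top -0.054 46 x [-0.0208 -0.0012  0.0243] y -0.0539 -0.0421 z [0.1403 0.1521 0.1592]
top -0.042 48 x [-0.02   -0.0002  0.0219] y -0.0419 -0.03 z [0.143  0.1516 0.1596]
top -0.03 13 x [-0.0218 -0.0181 -0.0069] y -0.0298 -0.0201 z [0.1394 0.1477 0.1546]
scene -0.126 14 x [-0.0036  0.0062  0.0103] y -0.1251 -0.1149 z [0.1335 0.1376 0.1419]
scene -0.114 22 x [-0.0118  0.0054  0.0172] y -0.1139 -0.1027 z [0.1228 0.1372 0.1406]
scene 
[... 728 characters left out ...]
0.0418 z [0.1284 0.1506 0.1584]
scene 0.042 67 x [-0.0047  0.0175  0.0261] y 0.0421 0.0538 z [0.1278 0.1533 0.1585]
scene 0.054 133 x [-0.0191  0.0096  0.025 ] y 0.0541 0.066 z [0.1199 0.1425 0.1566]
scene 0.066 24 x [-0.0029  0.0082  0.0155] y 0.0662 0.0776 z [0.1279 0.1392 0.1485]
scene 0.078 53 x [-0.0221  0.0063  0.0159] y 0.0781 0.0899 z [0.1183 0.1379 0.1456]
scene 0.09 59 x [-0.0261  0.0075  0.0347] y 0.0901 0.102 z [0.111  0.1231 0.1406]
scene 0.102 78 x [-0.0309  0.0094  0.033 ] y 0.1021 0.1139 z [0.104  0.1192 0.14  ]
scene 0.114 106 x [-0.0325 -0.0044  0.0284] y 0.1141 0.1257 z [0.1021 0.1261 0.1407]
scene 0.126 6 x [-0.0349  0.0053  0.0095] y 0.126 0.1311 z [0.1297 0.1368 0.147 ]
```

View pics/c5.png

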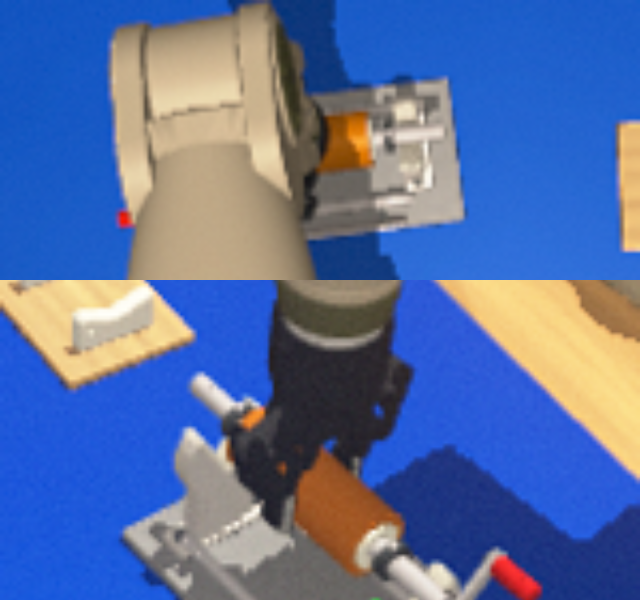

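>>> play_rows(
  steps=[
    {"claw": 220,"dp": [0,0,0.004],"angular": [0,0,0]},
    {"claw": 220,"dp": [0,0,0.005],"angular": [0,0,0]},
    {"claw": 220,"dp": [0,0,0.005],"angular": [0,0,0]},
    {"claw": 220,"dp": [0,0,0.005],"angular": [0,0,0]},
    {"claw": 220,"dp": [0,0,0.004],"angular": [0,0,0]},
    {"claw": 220,"dp": [0,0,0.003],"angular": [0,0,0]},
    {"claw": 220,"dp": [0,0,0.002],"angular": [0,0,0]},
    {"claw": 220,"dp": [0,0,0.001],"angular": [0,0,0]},
  ],
)

```text
clock: 13.98
tcp_pos: [0.5516, 0.1866, 0.0672]
orientation: [-0.0, 0.657, 0.754, -0.0]
wrist_force: [-0.7, -0.8, -5.9]
finger_gap: 0.0486
```

>>> play_rows(
  steps=[
    {"claw": 220,"dp": [0,0,0.001],"angular": [0,0,0]},
    {"claw": 220,"dp": [0,0,0.001],"angular": [0,0,0]},
    {"claw": 220,"dp": [0,0,0.001],"angular": [0,0,0]},
    {"claw": 220,"dp": [0,0,0.001],"angular": [0,0,0]},
    {"claw": 220,"dp": [0,0,0.001],"angular": [0,0,0]},
    {"claw": 220,"dp": [0,0,0.0005],"angular": [0,0,0]},
    {"claw": 220,"dp": [0,0,0],"angular": [0,0,0]},
    {"claw": 220,"dp": [0,0,0],"angular": [0,0,0]},
  ],
)

```text
clock: 14.65
tcp_pos: [0.5518, 0.1866, 0.0622]
orientation: [-0.0, 0.657, 0.754, 0.0]
wrist_force: [-0.3, 0.4, -5.3]
finger_gap: 0.0486
```

Run:
```python
from st import *
```

```text
14.65 [0.5518 0.1866 0.0622] yaw 7.8 zax [-1.e-04  1.e-04 -1.e+00] 0.04856095825792778 [-0.3  0.4 -5.3] [0.06 0.08 0.07] [ 0.19  0.42 -0.2   0.95  0.    1.62]
```

>>> play_rows(
  steps=[
    {"claw": 220,"dp": [0,0,0.0007],"angular": [0,0,0]},
    {"claw": 220,"dp": [0,0,0.0007],"angular": [0,0,0]},
    {"claw": 220,"dp": [0,0,0.0006],"angular": [0,0,0]},
    {"claw": 220,"dp": [0,0,0.0005],"angular": [0,0,0]},
    {"claw": 220,"dp": [0,0,0.0005],"angular": [0,0,0]},
    {"claw": 220,"dp": [0,0,0],"angular": [0,0,0]},
    {"claw": 220,"dp": [0,0,0],"angular": [0,0,0]},
    {"claw": 220,"dp": [0,0,0],"angular": [0,0,0]},
  ],
)

```text
clock: 15.32
tcp_pos: [0.5517, 0.1867, 0.0609]
orientation: [0.0, 0.657, 0.754, 0.0]
wrist_force: [-5.7, -1.7, 7.3]
finger_gap: 0.0488
```

Run:
```python
from st import *
```

```text
15.3167 [0.5517 0.1867 0.0609] yaw 7.81 zax [ 9.e-04  2.e-04 -1.e+00] 0.04880856666725207 [-5.7 -1.7  7.3] [-0.15  1.03  0.13] [ 0.19  0.42 -0.2   0.95  0.    1.62]
```

>>> play_rows(
  steps=[
    {"claw": 220,"dp": [0,-0.0005,0],"angular": [0,0,0]},
    {"claw": 220,"dp": [0,-0.0005,0],"angular": [0,0,0]},
    {"claw": 220,"dp": [0,0,0.0003],"angular": [0,0,0]},
    {"claw": 220,"dp": [0,0,0.0003],"angular": [0,0,0]},
    {"claw": 220,"dp": [0,0,0],"angular": [0,0,0]},
    {"claw": 220,"dp": [0,0,0],"angular": [0,0,0]},
    {"claw": 220,"dp": [0,0,0],"angular": [0,0,0]},
    {"claw": 220,"dp": [0,0,0],"angular": [0,0,0]},
  ],
)

```text
clock: 15.98
tcp_pos: [0.5516, 0.1866, 0.0606]
orientation: [0.001, 0.657, 0.754, 0.001]
wrist_force: [-5.4, -1.2, 10.4]
finger_gap: 0.0485
```

Run:
```python
from e import *
im=prof('top',.06,.2); im2=prof('scene',.06,.2)
```

```text
15.9833 [0.5516 0.1866 0.0606] yaw 7.82 zax [ 2.5e-03  4.0e-04 -1.0e+00] 0.04845763412098092 [-5.4 -1.2 10.4] [-0.22  0.87  0.24] [ 0.19  0.42 -0.2   0.95 -0.    1.62]
top -0.126 12 x [-0.0059 -0.0003  0.0055] y -0.1247 -0.1161 z [0.0979 0.1017 0.1056]
top -0.114 31 x [-0.0293 -0.0004  0.0272] y -0.114 -0.1022 z [0.0857 0.1016 0.1195]
top -0.102 67 x [-0.0317 -0.0026  0.0309] y -0.1016 -0.09 z [0.0936 0.1082 0.1233]
top -0.09 39 x [-0.0308  0.0017  0.0278] y -0.0899 -0.0783 z [0.0961 0.1054 0.1201]
top -0.078 19 x [-0.0124 -0.003   0.0077] y -0.0776 -0.0661 z [0.098  0.1014 0.1073]
top -0.066 33 x [-0.0206 -0.0025  0.023 ] y -0.0633 -0.0541 z [0.1043 0.1166 0.1212]
top -0.054 45 x [-0.0222 -0.0021  0.0228] y -0.0539 -0.0425 z [0.1038 0.1166 0.1223]
top -0.042 45 x [-0.0206 -0.0002  0.0217] y -0.0417 -0.0301 z [0.1059 0.1165 0.1211]
top -0.03 9 x [-0.0225 -0.0169 -0.0073] y -0.029 -0.0192 z [0.1072 0.1125 0.1186]
scene -0.126 16 x [-0.003  0.004  0.009] y -0.1258 -0.1141 z [0.0972 0.1018 0.1053]
scene -0.114 15 x [-0.0199  0.0046  0.0099] y -0.1112 -0.1022 z [0.0994 0.1016 0.1115]
sce
[... 730 characters left out ...]
01 0.0414 z [0.0981 0.1161 0.1225]
scene 0.042 68 x [-0.0067  0.0169  0.0273] y 0.0422 0.054 z [0.0941 0.1137 0.1229]
scene 0.054 126 x [-0.0191  0.0089  0.0256] y 0.0543 0.0652 z [0.0821 0.106  0.1209]
scene 0.066 21 x [-0.0063  0.0049  0.0147] y 0.066 0.0775 z [0.0977 0.1045 0.1098]
scene 0.078 37 x [-0.0137  0.0038  0.0129] y 0.0781 0.0895 z [0.0979 0.1051 0.1134]
scene 0.09 92 x [-0.0255 -0.0091  0.0342] y 0.09 0.1019 z [0.0814 0.1096 0.1245]
scene 0.102 124 x [-0.0302  0.0076  0.0336] y 0.1024 0.1139 z [0.0667 0.1039 0.1222]
scene 0.114 182 x [-0.0322 -0.0015  0.0292] y 0.114 0.126 z [0.0712 0.1014 0.1321]
scene 0.126 6 x [-0.0301 -0.0002  0.0059] y 0.126 0.1325 z [0.0935 0.104  0.1393]
```

>>> play_rows(
  steps=[
    {"claw": 110,"dp": [0,0,0],"angular": [0,0,0]},
    {"claw": 100,"dp": [0,0,0],"angular": [0,0,0]},
    {"claw": 90,"dp": [0,0,0],"angular": [0,0,0]},
    {"claw": 80,"dp": [0,0,0],"angular": [0,0,0]},
    {"claw": 60,"dp": [0,0,0],"angular": [0,0,0]},
    {"claw": 40,"dp": [0,0,0],"angular": [0,0,0]},
    {"claw": 30,"dp": [0,0,0],"angular": [0,0,0]},
    {"claw": 30,"dp": [0,0,0],"angular": [0,0,0]},
  ],
)

```text
clock: 16.75
tcp_pos: [0.5509, 0.1865, 0.0585]
orientation: [-0.0, 0.657, 0.754, -0.0]
wrist_force: [0.7, 0.2, 0.6]
finger_gap: 0.0757
```

>>> play_rows(
  steps=[
    {"claw": 20,"dp": [0,0,-0.003],"angular": [0,0,0]},
    {"claw": 20,"dp": [0,0,-0.008],"angular": [0,0,0]},
    {"claw": 20,"dp": [0,0,-0.013],"angular": [0,0,0]},
    {"claw": 20,"dp": [0,0,-0.017],"angular": [0,0,0]},
    {"claw": 20,"dp": [0,0,-0.02],"angular": [0,0,0]},
    {"claw": 20,"dp": [0,0,-0.02],"angular": [0,0,0]},
    {"claw": 20,"dp": [0,0,-0.02],"angular": [0,0,0]},
    {"claw": 20,"dp": [0,0,-0.02],"angular": [0,0,0]},
  ],
)

```text
clock: 17.42
tcp_pos: [0.5509, 0.1865, 0.1815]
orientation: [0.0, 0.657, 0.754, 0.0]
wrist_force: [-0.2, -0.1, -0.1]
finger_gap: 0.0785
```

>>> play_rows(
  steps=[
    {"claw": 20,"dp": [-0.03,0,-0.01],"angular": [0,0,0]},
    {"claw": 20,"dp": [-0.03,0,-0.01],"angular": [0,0,0]},
    {"claw": 20,"dp": [-0.03,0,-0.01],"angular": [0,0,0]},
    {"claw": 20,"dp": [-0.03,0,-0.01],"angular": [0,0,0]},
    {"claw": 20,"dp": [-0.03,0,0],"angular": [0,0,0]},
    {"claw": 20,"dp": [-0.03,0,0],"angular": [0,0,0]},
    {"claw": 20,"dp": [0,0,0],"angular": [0,0,0]},
    {"claw": 20,"dp": [0,0,0],"angular": [0,0,0]},
  ],
)

```text
clock: 18.08
tcp_pos: [0.5755, 0.0066, 0.2203]
orientation: [0.0, 0.659, 0.753, 0.0]
wrist_force: [-0.0, 0.3, -0.7]
finger_gap: 0.0788
```

Run:
```python
from e import *
im=prof('top',.06,.2); im2=prof('scene',.06,.2)
for n in('top','scene'):
    im,_,W,c=grab(n); hsv=cv2.cvtColor(im,cv2.COLOR_RGB2HSV).astype(int)
    m=((hsv[...,0]<6)|(hsv[...,0]>174))&(hsv[...,1]>150)&(abs(W[...,1]-.32)<.06)&(W[...,0]>.4)&(W[...,0]<.65)
    P=W[m]; q=P[:,:2]-O; print('red',m.sum(),'x',np.percentile(q@ex,[3,50,97]).round(4),'y',np.percentile(q@ey,[3,50,97]).round(4),'z',np.percentile(P[:,2],[3,50,97]).round(4))
    save('x',cv2.resize(im[170:250,140:300] if n=='top' else im[170:290,220:370],(640,320) if n=='top' else (750,600)),'d'+n)
```

```text
18.0833 [0.5755 0.0066 0.2203] yaw 7.62 zax [ 8.e-04  2.e-04 -1.e+00] 0.07878667358388358 [-0.   0.3 -0.7] [ 0.07 -0.04 -0.01] [-0.13  0.31  0.05  1.31  0.    1.31]
top -0.102 9 x [0.0161 0.0249 0.032 ] y -0.0964 -0.0906 z [0.1085 0.1162 0.1217]
top -0.09 30 x [-0.0116  0.0056  0.0287] y -0.0898 -0.0782 z [0.0948 0.1046 0.1208]
top -0.078 17 x [-0.0106 -0.0029  0.0089] y -0.0778 -0.0661 z [0.0972 0.1029 0.1077]
top -0.066 33 x [-0.0203 -0.0003  0.0231] y -0.0632 -0.0543 z [0.1028 0.1157 0.1221]
top -0.054 42 x [-0.022  -0.0037  0.0207] y -0.054 -0.0423 z [0.1056 0.1174 0.1225]
top -0.042 48 x [-0.0208  0.0012  0.022 ] y -0.0418 -0.0302 z [0.1051 0.1143 0.1218]
top -0.03 43 x [-0.0215 -0.0021  0.0224] y -0.0296 -0.0183 z [0.1045 0.1159 0.1212]
top -0.018 43 x [-0.0213 -0.0014  0.0212] y -0.0178 -0.0063 z [0.1052 0.1161 0.1213]
top -0.006 49 x [-0.0201  0.0009  0.0228] y -0.006 0.0056 z [0.105  0.1168 0.1235]
top 0.006 44 x [-0.0222 -0.0031  0.0206] y 0.0063 0.0172 z [0.1045 0.1163 0.1212]
top 0.018 46 x [-0.0206  0.0014  0.0219] y 0.0185 0.0298 z [0.1063 0.1166 0.1231]
top 0.03 46 x [
[... 1973 characters left out ...]
0659 z [0.0812 0.1057 0.1204]
scene 0.066 21 x [-0.0057  0.0065  0.0131] y 0.0674 0.078 z [0.0956 0.1042 0.1119]
scene 0.078 38 x [-0.0214  0.0015  0.012 ] y 0.0787 0.0899 z [0.0988 0.1035 0.1109]
scene 0.09 91 x [-0.0244 -0.0097  0.0339] y 0.0901 0.102 z [0.0958 0.11   0.1241]
scene 0.102 123 x [-0.0301  0.02    0.0342] y 0.1024 0.1136 z [0.0688 0.1046 0.1222]
scene 0.114 184 x [-0.033  -0.0016  0.0302] y 0.114 0.1259 z [0.0729 0.1013 0.1322]
scene 0.126 4 x [-0.0265 -0.009   0.0044] y 0.1261 0.1275 z [0.0928 0.1069 0.1406]
red 29 x [-0.0479 -0.0426 -0.0372] y [0.1258 0.1362 0.1534] z [0.1411 0.1482 0.1526]
red 63 x [-0.0452 -0.0391 -0.0343] y [0.1269 0.1424 0.1572] z [0.1406 0.1476 0.1525]
```

View pics/dscene.png

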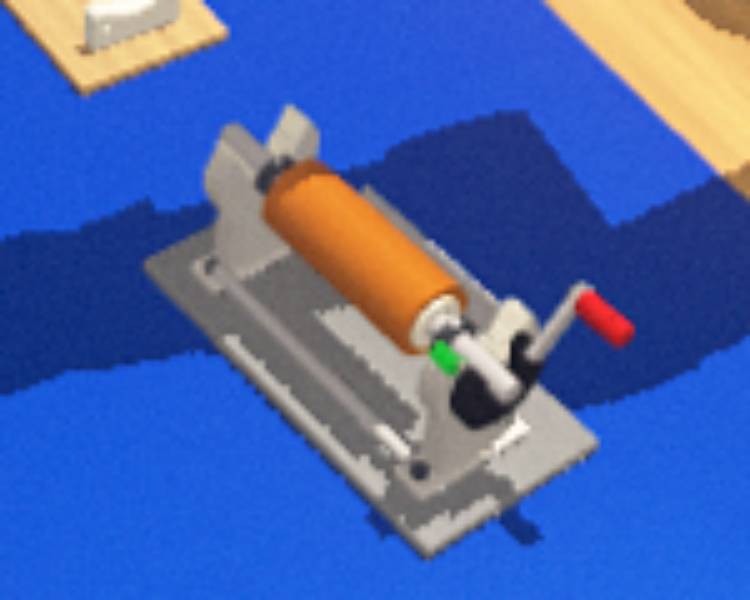

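>>> play_rows(
  steps=[
    {"claw": 130,"dp": [0.02,-0.003,0],"angular": [0,0,0]},
    {"claw": 130,"dp": [0.03,-0.004,0],"angular": [0,0,0]},
    {"claw": 130,"dp": [0.03,-0.004,0],"angular": [0,0,0]},
    {"claw": 130,"dp": [0.03,-0.004,0],"angular": [0,0,0]},
    {"claw": 130,"dp": [0.03,-0.004,0],"angular": [0,0,0]},
    {"claw": 130,"dp": [0.03,-0.004,0],"angular": [0,0,0]},
    {"claw": 130,"dp": [0.03,-0.004,0],"angular": [0,0,0]},
    {"claw": 130,"dp": [0.03,-0.004,0],"angular": [0,0,0]},
  ],
)

```text
clock: 18.95
tcp_pos: [0.512, 0.2344, 0.2198]
orientation: [-0.0, 0.657, 0.754, 0.0]
wrist_force: [1.0, -0.1, -0.4]
finger_gap: 0.0426
```

>>> play_rows(
  steps=[
    {"claw": 130,"dp": [0.03,-0.004,0],"angular": [0,0,0]},
    {"claw": 130,"dp": [0.03,-0.004,0],"angular": [0,0,0]},
    {"claw": 130,"dp": [0.022,-0.003,0],"angular": [0,0,0]},
    {"claw": 130,"dp": [0.01,0,0],"angular": [0,0,0]},
    {"claw": 130,"dp": [0,0,0],"angular": [0,0,0]},
    {"claw": 130,"dp": [0,0,0],"angular": [0,0,0]},
    {"claw": 130,"dp": [0,0,0],"angular": [0,0,0]},
    {"claw": 130,"dp": [0,0,0],"angular": [0,0,0]},
  ],
)

```text
clock: 19.62
tcp_pos: [0.4904, 0.3204, 0.2196]
orientation: [0.0, 0.658, 0.753, -0.0]
wrist_force: [0.3, 0.2, -0.4]
finger_gap: 0.0419
```

```bash
cat > tip.py <<'E'
from e import *
def tips():
    im,_,W,c=grab('scene'); q=W[...,:2]-O; x,y,Z=q@ex,q@ey,W[...,2]; t=(s['tcp_pos'][:2]-O)
    print('tcp in disp frame',t@ex,t@ey)
    red=((im[...,0]>120)&(im[...,1]<70))
    hsv=cv2.cvtColor(im,cv2.COLOR_RGB2HSV).astype(int)
    near=(abs(x-t@ex)<.07)&(abs(y-t@ey)<.05)&~red&(hsv[...,1]<110)
    for z in np.arange(.12,.30,.01):
        m=near&(Z>z)&(Z<=z+.01)
        if m.sum()>2: print(z.round(2),m.sum(),'x',np.percentile(x[m],[3,97]).round(4),'y',np.percentile(y[m],[3,97]).round(4))
    return im
E
python3 - <<'E'
from tip import *
im=tips(); save('x',cv2.resize(im[110:270,230:390],(600,600),interpolation=cv2.INTER_CUBIC),'t1')
E
```

```text
19.6167 [0.4904 0.3204 0.2196] yaw 7.72 zax [ 0.e+00 -2.e-04 -1.e+00] 0.04189278074738344 [ 0.3  0.2 -0.4] [-0.04 -0.02 -0.  ] [ 0.44  0.33  0.08  1.31 -0.    1.88]
tcp in disp frame -0.040059784158773995 0.13960888084064105
0.12 34 x [-0.0335 -0.0101] y [0.0921 0.1249]
0.13 16 x [-0.0371 -0.0203] y [0.1191 0.126 ]
0.14 12 x [-0.0485 -0.0323] y [0.1183 0.1239]
0.15 3 x [-0.0436 -0.0411] y [0.1207 0.1248]
0.23 16 x [-0.0642 -0.0111] y [0.1338 0.1499]
0.24 43 x [-0.0663 -0.0065] y [0.131  0.1508]
0.25 53 x [-0.0663 -0.0047] y [0.1321 0.1513]
0.26 42 x [-0.0668 -0.0056] y [0.1333 0.1511]
0.27 39 x [-0.0676 -0.0069] y [0.1328 0.1519]
0.28 67 x [-0.0846  0.012 ] y [0.1319 0.1528]
0.29 66 x [-0.0916  0.0156] y [0.1298 0.1554]
```

View pics/t1.png

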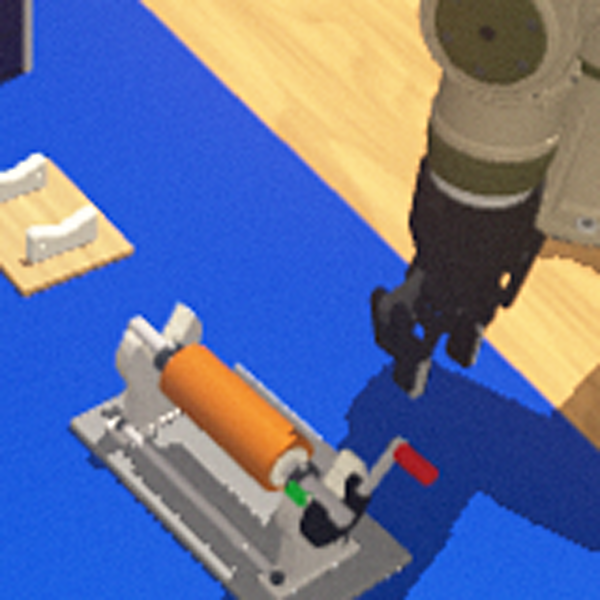

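>>> play_rows(
  steps=[
    {"claw": 130,"dp": [0,-0.001,0.012],"angular": [0,0,0]},
    {"claw": 130,"dp": [0,0,0.015],"angular": [0,0,0]},
    {"claw": 130,"dp": [0,0,0.015],"angular": [0,0,0]},
    {"claw": 130,"dp": [0,0,0.015],"angular": [0,0,0]},
    {"claw": 130,"dp": [0,0,0.015],"angular": [0,0,0]},
    {"claw": 130,"dp": [0,0,0.013],"angular": [0,0,0]},
    {"claw": 130,"dp": [0,0,0.01],"angular": [0,0,0]},
    {"claw": 130,"dp": [0,0,0],"angular": [0,0,0]},
  ],
  force=20,
)

```text
clock: 20.33
tcp_pos: [0.4881, 0.3198, 0.1224]
orientation: [-0.001, 0.658, 0.753, -0.002]
wrist_force: [-0.9, -0.9, 0.2]
finger_gap: 0.0418
```

>>> play_rows(
  steps=[
    {"claw": 145,"dp": [0,0,0],"angular": [0,0,0]},
    {"claw": 160,"dp": [0,0,0],"angular": [0,0,0]},
    {"claw": 175,"dp": [0,0,0],"angular": [0,0,0]},
    {"claw": 190,"dp": [0,0,0],"angular": [0,0,0]},
    {"claw": 205,"dp": [0,0,0],"angular": [0,0,0]},
    {"claw": 225,"dp": [0,0,0],"angular": [0,0,0]},
    {"claw": 240,"dp": [0,0,0],"angular": [0,0,0]},
    {"claw": 240,"dp": [0,0,0],"angular": [0,0,0]},
  ],
)

```text
clock: 21.0
tcp_pos: [0.4883, 0.3214, 0.1252]
orientation: [-0.0, 0.657, 0.754, -0.0]
wrist_force: [-3.0, -1.2, 5.6]
finger_gap: 0.014
```

Run:
```python
from e import *
t=s['tcp_pos'][:2]-O; x=t@ex-.0018; print('TCP x,y',t@ex,t@ey,'handle theta',np.degrees(np.arcsin(x/.064)))
im,_,W,c=grab('scene'); q=W[...,:2]-O
hsv=cv2.cvtColor(im,cv2.COLOR_RGB2HSV).astype(int)
m=((hsv[...,0]<6)|(hsv[...,0]>174))&(hsv[...,1]>150)&(abs(q@ey-.14)<.04)&(abs(q@ex)<.1)
print(m.sum(),np.percentile((q@ex)[m],[3,50,97]).round(4),np.percentile((q@ey)[m],[3,97]).round(4),np.percentile(W[...,2][m],[3,97]).round(4))
```

```text
21.0 [0.4883 0.3214 0.1252] yaw 7.82 zax [-6.e-04  3.e-04 -1.e+00] 0.014042261462358326 [-3.  -1.2  5.6] [-0.07  0.86 -0.07] [ 0.44  0.37 -0.1   1.1   0.    1.88]
TCP x,y -0.041918829654646446 0.14093373791547983 handle theta -43.08689219154295
19 [-0.0459 -0.0406 -0.0353] [0.1488 0.1569] [0.1402 0.1502]
```

Run:
```python
import numpy as np
th=np.radians(np.linspace(-42.5,50,25)); x=.064*np.sin(th); z=.064*np.cos(th)
X=np.round(x-x[0],4);Z=np.round(z-z[0],4)
print([(round(a,4),round(-b,4)) for a,b in zip(np.diff(X),np.diff(Z))])
```

```text
[(np.float64(0.0033), np.float64(-0.0028)), (np.float64(0.0034), np.float64(-0.0026)), (np.float64(0.0036), np.float64(-0.0023)), (np.float64(0.0038), np.float64(-0.0021)), (np.float64(0.0039), np.float64(-0.0018)), (np.float64(0.004), np.float64(-0.0016)), (np.float64(0.0041), np.float64(-0.0013)), (np.float64(0.0042), np.float64(-0.001)), (np.float64(0.0042), np.float64(-0.0007)), (np.float64(0.0043), np.float64(-0.0005)), (np.float64(0.0043), np.float64(-0.0001)), (np.float64(0.0043), np.float64(0.0001)), (np.float64(0.0043), np.float64(0.0004)), (np.float64(0.0043), np.float64(0.0008)), (np.float64(0.0041), np.float64(0.001)), (np.float64(0.0042), np.float64(0.0012)), (np.float64(0.004), np.float64(0.0016)), (np.float64(0.0039), np.float64(0.0018)), (np.float64(0.0037), np.float64(0.0021)), (np.float64(0.0037), np.float64(0.0023)), (np.float64(0.0034), np.float64(0.0026)), (np.float64(0.0033), np.float64(0.0027)), (np.float64(0.0031), np.float64(0.003)), (np.float64(0.0029), np.float64(0.0032))]
```

>>> play_rows(
  steps=[
    {"claw": 240,"dp": [0,0.0033,-0.0028],"angular": [0,0,0]},
    {"claw": 240,"dp": [0,0.0034,-0.0026],"angular": [0,0,0]},
    {"claw": 240,"dp": [0,0.0036,-0.0023],"angular": [0,0,0]},
    {"claw": 240,"dp": [0,0.0038,-0.0021],"angular": [0,0,0]},
    {"claw": 240,"dp": [0,0.0039,-0.0018],"angular": [0,0,0]},
    {"claw": 240,"dp": [0,0.004,-0.0016],"angular": [0,0,0]},
    {"claw": 240,"dp": [0,0.0041,-0.0013],"angular": [0,0,0]},
    {"claw": 240,"dp": [0,0.0042,-0.001],"angular": [0,0,0]},
  ],
)

```text
clock: 21.72
tcp_pos: [0.5164, 0.3254, 0.1409]
orientation: [-0.001, 0.657, 0.754, -0.001]
wrist_force: [-10.0, -0.8, 11.8]
finger_gap: 0.0139
```

>>> play_rows(
  steps=[
    {"claw": 240,"dp": [0,0.0042,-0.0007],"angular": [0,0,0]},
    {"claw": 240,"dp": [0,0.0043,-0.0005],"angular": [0,0,0]},
    {"claw": 240,"dp": [0,0.0043,-0.0001],"angular": [0,0,0]},
    {"claw": 240,"dp": [0,0.0043,0.0001],"angular": [0,0,0]},
    {"claw": 240,"dp": [0,0.0043,0.0004],"angular": [0,0,0]},
    {"claw": 240,"dp": [0,0.0043,0.0008],"angular": [0,0,0]},
    {"claw": 240,"dp": [0,0.0041,0.001],"angular": [0,0,0]},
    {"claw": 240,"dp": [0,0.0042,0.0012],"angular": [0,0,0]},
  ],
)

```text
clock: 22.38
tcp_pos: [0.5514, 0.3302, 0.138]
orientation: [-0.001, 0.657, 0.754, -0.001]
wrist_force: [-4.6, 0.6, 6.1]
finger_gap: 0.0141
```

```bash
cat > hd.py <<'E'
from e import *
t=s['tcp_pos'][:2]-O; x=t@ex-.0018; print('TCP x,y',t@ex,t@ey,'handle theta',np.degrees(np.arcsin(x/.064)))
for n in('scene','top'):
    im,_,W,c=grab(n); q=W[...,:2]-O
    hsv=cv2.cvtColor(im,cv2.COLOR_RGB2HSV).astype(int)
    m=((hsv[...,0]<6)|(hsv[...,0]>174))&(hsv[...,1]>150)&(abs(q@ey-.14)<.04)&(abs(q@ex)<.1)
    if m.sum()>3: print(n,m.sum(),np.percentile((q@ex)[m],[3,50,97]).round(4),np.percentile((q@ey)[m],[3,97]).round(4),np.percentile(W[...,2][m],[3,97]).round(4))
E
python3 hd.py
```

```text
22.3833 [0.5514 0.3302 0.138 ] yaw 7.83 zax [-0.0024  0.     -1.    ] 0.014093057725854376 [-4.6  0.6  6.1] [0.07 1.21 0.01] [0.41 0.48 0.09 1.19 0.   1.85]
TCP x,y 0.021776190436013792 0.14105309878576977 handle theta 18.187519071640114
scene 25 [0.0157 0.0231 0.0277] [0.1463 0.1581] [0.1517 0.1643]
top 10 [0.0078 0.0195 0.0267] [0.1048 0.1305] [0.1584 0.2871]
```

Tracking well; finish the arc.

>>> play_rows(
  steps=[
    {"claw": 240,"dp": [0,0.004,0.0016],"angular": [0,0,0]},
    {"claw": 240,"dp": [0,0.0039,0.0018],"angular": [0,0,0]},
    {"claw": 240,"dp": [0,0.0037,0.0021],"angular": [0,0,0]},
    {"claw": 240,"dp": [0,0.0037,0.0023],"angular": [0,0,0]},
    {"claw": 240,"dp": [0,0.0034,0.0026],"angular": [0,0,0]},
    {"claw": 240,"dp": [0,0.0033,0.0027],"angular": [0,0,0]},
    {"claw": 240,"dp": [0,0.0031,0.003],"angular": [0,0,0]},
    {"claw": 240,"dp": [0,0.0029,0.0032],"angular": [0,0,0]},
  ],
)

```text
clock: 23.15
tcp_pos: [0.5803, 0.3341, 0.1186]
orientation: [-0.0, 0.657, 0.754, 0.0]
wrist_force: [-4.8, -0.7, 4.5]
finger_gap: 0.0138
```

>>> play_rows(
  steps=[
    {"claw": 240,"dp": [0,0,0],"angular": [0,0,0]},
    {"claw": 240,"dp": [0,0,0],"angular": [0,0,0]},
    {"claw": 240,"dp": [0,0,0],"angular": [0,0,0]},
    {"claw": 240,"dp": [0,0,0],"angular": [0,0,0]},
    {"claw": 240,"dp": [0,0,0],"angular": [0,0,0]},
    {"claw": 240,"dp": [0,0,0],"angular": [0,0,0]},
    {"claw": 240,"dp": [0,0,0],"angular": [0,0,0]},
    {"claw": 240,"dp": [0,0,0],"angular": [0,0,0]},
  ],
)

```text
clock: 23.82
tcp_pos: [0.5805, 0.334, 0.1186]
orientation: [-0.0, 0.657, 0.754, 0.0]
wrist_force: [-0.5, 3.6, -1.5]
finger_gap: 0.0141
```

```bash
python3 hd.py
```

```text
23.8167 [0.5805 0.334  0.1186] yaw 7.8 zax [ 2.e-04  4.e-04 -1.e+00] 0.014083178885060003 [-0.5  3.6 -1.5] [0.62 0.5  0.03] [0.4  0.54 0.14 1.17 0.   1.84]
TCP x,y 0.051116160016236076 0.14090261449499492 handle theta 50.40465252428577
scene 26 [0.0466 0.0521 0.0587] [0.147  0.1594] [0.1309 0.1439]
top 11 [0.0342 0.0462 0.0552] [0.1039 0.1328] [0.1393 0.2718]
```

>>> play_rows(
  steps=[
    {"claw": 205,"dp": [0,0,0],"angular": [0,0,0]},
    {"claw": 195,"dp": [0,0,0],"angular": [0,0,0]},
    {"claw": 185,"dp": [0,0,0],"angular": [0,0,0]},
    {"claw": 170,"dp": [0,0,0],"angular": [0,0,0]},
    {"claw": 150,"dp": [0,0,0],"angular": [0,0,0]},
    {"claw": 140,"dp": [0,0,0],"angular": [0,0,0]},
    {"claw": 140,"dp": [0,0,0],"angular": [0,0,0]},
    {"claw": 140,"dp": [0,0,-0.003],"angular": [0,0,0]},
  ],
)

```text
clock: 24.58
tcp_pos: [0.5801, 0.3336, 0.121]
orientation: [-0.0, 0.657, 0.754, -0.001]
wrist_force: [0.1, -0.6, -0.7]
finger_gap: 0.0387
```

>>> play_rows(
  steps=[
    {"claw": 140,"dp": [0,0,-0.008],"angular": [0,0,0]},
    {"claw": 140,"dp": [0,0,-0.012],"angular": [0,0,0]},
    {"claw": 140,"dp": [0,0,-0.015],"angular": [0,0,0]},
    {"claw": 140,"dp": [0,0,-0.018],"angular": [0,0,0]},
    {"claw": 140,"dp": [0,0,-0.02],"angular": [0,0,0]},
    {"claw": 140,"dp": [0,0,-0.02],"angular": [0,0,0]},
    {"claw": 140,"dp": [0,0,-0.015],"angular": [0,0,0]},
    {"claw": 140,"dp": [0,0,0],"angular": [0,0,0]},
  ],
)

```text
clock: 25.25
tcp_pos: [0.5821, 0.3346, 0.2346]
orientation: [0.002, 0.657, 0.754, 0.003]
wrist_force: [0.2, 0.9, -0.1]
finger_gap: 0.0386
```

>>> play_rows(
  steps=[
    {"claw": 140,"dp": [0,-0.02,-0.005],"angular": [0,0,0]},
    {"claw": 140,"dp": [0,-0.03,0],"angular": [0,0,0]},
    {"claw": 140,"dp": [0,-0.03,0],"angular": [0,0,0]},
    {"claw": 140,"dp": [0,-0.03,0],"angular": [0,0,0]},
    {"claw": 140,"dp": [0,-0.03,0],"angular": [0,0,0]},
    {"claw": 140,"dp": [0,-0.02,0],"angular": [0,0,0]},
    {"claw": 140,"dp": [0,0,0],"angular": [0,0,0]},
    {"claw": 140,"dp": [0,0,0],"angular": [0,0,0]},
  ],
)

```text
clock: 25.92
tcp_pos: [0.421, 0.3121, 0.2347]
orientation: [0.0, 0.657, 0.754, 0.0]
wrist_force: [0.9, -0.5, -0.9]
finger_gap: 0.0384
```

```bash
python3 hd.py
python3 - <<'E'
from e import *
im=prof('scene',.06,.2); save('x',cv2.resize(im[150:290,220:380],(686,600),interpolation=cv2.INTER_CUBIC),'f1')
E
```

```text
25.9167 [0.421  0.3121 0.2347] yaw 7.85 zax [ 5.e-04  2.e-04 -1.e+00] 0.03839264535790182 [ 0.9 -0.5 -0.9] [-0.03 -0.05 -0.01] [ 0.48  0.21 -0.05  1.31 -0.    1.92]
TCP x,y -0.10991825050004297 0.14083911848769087 handle theta nan
scene 68 [0.0473 0.0542 0.0576] [0.128  0.1581] [0.1303 0.1444]
top 26 [0.0452 0.0497 0.0548] [0.126  0.1534] [0.1369 0.1446]
26.0167 [0.4226 0.3123 0.2346] yaw 7.8 zax [ 9.e-04  4.e-04 -1.e+00] 0.03861916576554234 [-0.1  1.1  1.9] [-0.04  0.02  0.02] [ 0.48  0.21 -0.05  1.31 -0.    1.92]
scene -0.126 12 x [-0.0032  0.0043  0.0093] y -0.1259 -0.1152 z [0.0967 0.1024 0.1053]
scene -0.114 23 x [-0.0209  0.003   0.0289] y -0.1134 -0.1021 z [0.0974 0.1023 0.1182]
scene -0.102 69 x [-0.0239 -0.0011  0.0337] y -0.1019 -0.0901 z [0.0943 0.1079 0.123 ]
scene -0.09 141 x [-0.0314  0.0137  0.033 ] y -0.0898 -0.0781 z [0.0643 0.098  0.119 ]
scene -0.078 19 x [-0.0071  0.0069  0.0152] y -0.0778 -0.0724 z [0.0934 0.1049 0.1099]
scene -0.066 35 x [-0.0043  0.0161  0.0257] y -0.0641 -0.0542 z [0.0957 0.1153 0.1204]
scene -0.054 56 x [-0.0081  0.0158  0.027 ] y -0.054 -0.0
[... 756 characters left out ...]
 0.0656 z [0.0812 0.1064 0.1203]
scene 0.066 22 x [-0.006   0.0048  0.0144] y 0.0663 0.0778 z [0.0966 0.1064 0.1114]
scene 0.078 40 x [-0.0186  0.0011  0.0104] y 0.0781 0.0898 z [0.0956 0.1028 0.1103]
scene 0.09 67 x [-0.0259 -0.0005  0.0342] y 0.0902 0.102 z [0.07   0.1139 0.1241]
scene 0.102 82 x [-0.0309  0.0142  0.0337] y 0.1022 0.114 z [0.0668 0.1189 0.1264]
scene 0.114 135 x [-0.0249 -0.0011  0.0309] y 0.114 0.126 z [0.0756 0.1105 0.1267]
scene 0.126 5 x [-0.0039  0.0048  0.0255] y 0.126 0.1265 z [0.0923 0.0995 0.1167]hd.py:2: RuntimeWarning: invalid value encountered in arcsin
  t=s['tcp_pos'][:2]-O; x=t@ex-.0018; print('TCP x,y',t@ex,t@ey,'handle theta',np.degrees(np.arcsin(x/.064)))
```

View pics/f1.png

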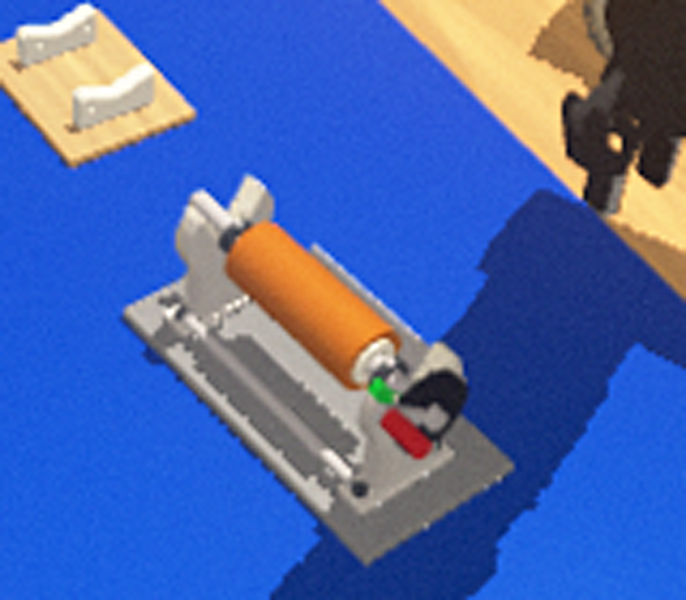

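```bash
python3 -c "
from workcell import env
print(env.hand_in())"
```

```text
the job is handed in; nothing more can be done
None
```

The film roll is in the dispenser and the lever stands at the green locked mark. I handed the job in at about 26 s of the 54 s allowed; the interface reports no verdict.

**What I did:** I gripped the roll across the film and lifted it level out of the cradle. I lowered its shaft into the two V bearings until the wrist showed light contact (about 10 N), then released it. I then gripped the red handle from above and swung it over the top in an arc. I let go and moved the arm clear.

**Last checks:**
- **Roll:** The film top is at about 0.121 m along its whole length, against 0.120 m when seated. It sits level and within about 1–2 mm of centre along the shaft.
- **Lever:** It leans about 50–51° to +x, against 50° at the mark (limit ±8°).
- **Gripper:** It touches nothing.

**What disagreed:**
- **Fingertips:** They measured about 20 mm farther back than the TCP data implies. My first grasp was therefore too high, with a finger gap of 47 mm. I lifted the roll about 7 mm, set it back down and regrasped lower, giving a gap of 49.5 mm.
- **Cameras:** The two views differ by 3–5 mm across the shaft, depending on which side of a surface each one sees.
- **Not re-measured:** I did not measure the bystanders or look at them individually after the moves. The arm registered no contact with any of them.

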